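Line up the honey jars in the rack with a straightedge

ROBOT

A 6-joint arm with a two-finger parallel gripper is mounted at the origin on a cart in front of the work surface, level with it; the furniture and walls round the work are solid. World frame = base frame: x ahead of the robot, y to its left, z up, the work surface at z = 0. Lengths are in m, angles in rad, forces in N, time in s.
With the tool pointing down it reaches from about 0.4 to 0.825 m from the base axis. Payload 7 kg.
Tool frame: the origin (TCP) lies at the centre of the arm's flange, where the gripper is bolted on; the fingertips stand 178 mm ahead of it and the grasp point (between the pads) lies 159 mm ahead of it (arm.tip_reach is the distance from the TCP to the fingertips, in m); z points along the fingers, y is the direction in which the jaws open and shut (so a half turn about z gives the same grasp; the last joint's range is limited). The gripper opens to 88 mm and grips with 3 to 60 N. Pads are 19 mm wide; open, the fingers measure 130 mm over their backs; the gripper's body (78 mm by 193 mm) begins 47 mm behind the grasp point.
Start: joints at [-1.008, 0.359, 0.012, 0, -1.224, -0.288], TCP at [0.183, -0.65, 0.405] pointing down, gripper open.
Joint ranges: [-3.07, 3.07], [-1.43, 2.12], [-1.02, 1.25], [-3.03, 1.67], [-3.05, -0], [-3.03, 3.03]. Speed limits (rad/s): [2.39, 2.39, 3.01, 3.14, 3.14, 3.14].

INTERFACE

Orientations are given as [roll, pitch, yaw] about the fixed x, y, z axes, in that order (R = Rz(yaw) Ry(pitch) Rx(roll)).
In Python, from station import arm gives the robot as it stands.
- The arm moves only by the shell command python3 -m inch 'ROWS' [OPENING] [FORCE]. ROWS is JSON, a list that holds one entry, the list of rows, each a list of 6 numbers: the shift along the world's x, y, z in units of 200 mm (1.0 is 200 mm), then the turn, a rotation vector about the world's x, y, z in units of 180 degrees (1.0 is 180 degrees). A call has 1 to 8 rows; each row is the pose to reach, as a shift and turn from the pose commanded when the call began, turning the shorter way round; what a row does not reach only later rows make up. A row lasts 1/8 s, in which the tool goes at most 62.5 mm and 10.7 degrees, less where a joint would pass 70% of its speed; a pose out of reach is approached as far as the arm can. A call with a number of a shift or a turn outside -1 to 1 is refused whole. A call with a gripper value outside its range is refused whole. OPENING is the finger opening in mm, from 0 to 87.6, set as the call begins (- or left out, the last holds). The fingers move at their own pace and stop on an object; FORCE is the grip in N (left out, the last holds). Time passes only in rows, so rows that repeat a pose let the fingers close. It gives the time, the measured TCP pose, the force and the opening at its end, in the units of the state.
- arm.get_state(): the state, without advancing time (a new reading comes with each control period).
- arm.grab_frame(name): name is "scene" or "top"; returns the picture (420x560x3 uint8, blue, green, red); there is no depth.
- arm.camera_params(name): a dict with "vertical_fov" (degrees; the focal length in pixels is half the picture's height over the tangent of half this angle, whatever the lens; pixels are square), "cx", "cy" (the principal point, pixels), "pose" (4x4, takes a point from camera to world coordinates). Camera axes: x right, y down, z forward; pixel columns grow to the right and rows downward; lengths in m; the calibration is good to about 2 mm. A picture is of the moment at which its call begins. camera_params takes no time and is no camera call.
- arm.job_done(): hands the job in, once; it reports no verdict.
Trained networks look in the newest picture that a camera, given by its name, has taken for a name from the list of things; names that differ only in an ending like _2 or _b are one class to them, and where a whole thing is asked for, a point or a joint stands for the part that bears it (a point fixed in the world has none). Each returns a list of dicts, best first, with "score" (0 to 1); they miss things now and then, are a little off and sometimes report something else, mostly with a low value. They report only what shows in the picture. A call takes as long as a camera call.
- arm.search_frame(target, camera): "box" ([left, top, right, bottom] in pixels, round what is visible of it).
- arm.regions_of(target, camera): "region" (420x560 bool, what is visible of it) and "box" ([left, top, right, bottom] in pixels, round what is visible of it).
The state is a dict: "t": time; "q": joint angles; "qd": joint speeds; "joint_efforts": joint torques, N m; "eef_pos": TCP position; "ee_rot": TCP orientation; "force": force on the tool from outside, world axes, zero at the start; "moment": the same for the moment, N m; "width": finger opening in m.
Only numpy, scipy, OpenCV 4.12 (cv2) and the standard library are available. Lean on these libraries where they do the work, as an engineer would, in place of code of your own. Each camera call takes 0.05 s, during which the arm holds its last target.

TASK

Clear the amber cork-lidded jars off the open worktop into the low rack: stand them on the worktop in front of it, one before each bay, filling the bays from the left with none left empty in between, then hold the T-shaped straightedge by its stem and push the row in with its edge until the jars stand in one straight line with their fronts flush with the front edge of the rack, the edge still lying along the whole row. Then lay the straightedge flat on top of the rack where it came from, blade to the rear, and leave the other crockery where it is.

Things in the scene. Friction and masses are not known exactly. Their poses are not given: they have to be found in the camera images.
- rack: fixed wooden rack on the worktop, 288 wide (y), 130 deep (x), 107 high; four bays open to the robot. Origin at worktop level, middle of the front edge; x points into the rack, y left. 12 mm top board over the bays up to x 0 (underside z 95). Side panels (12 thick) start at x 0; partitions (4 thick, pitch 66, bays 62 wide) at x 16; back panel at x 62. No floor: jars slide on the worktop
- bay_1 (a point): bay 1 of the rack, counted from the left (+y): centre of a jar that stands fully in, its front flush with the rack's front edge (x = 27.5, y = 99, z = 40.5 mm in the rack's frame); axes as the rack's
- bay_2 (a point): bay 2 of the rack, counted from the left (+y): centre of a jar that stands fully in, its front flush with the rack's front edge (x = 27.5, y = 33, z = 40.5 mm in the rack's frame); axes as the rack's
- bay_3 (a point): bay 3 of the rack, counted from the left (+y): centre of a jar that stands fully in, its front flush with the rack's front edge (x = 27.5, y = -33, z = 40.5 mm in the rack's frame); axes as the rack's
- bay_4 (a point): bay 4 of the rack, counted from the left (+y): centre of a jar that stands fully in, its front flush with the rack's front edge (x = 27.5, y = -99, z = 40.5 mm in the rack's frame); axes as the rack's
- jar_1_mid (a point): amber jar with a cork lid, upright round body 55 in diameter, 81 high, closed and solid, about 0.2 to 0.35 kg (all four alike; some may be absent). The point is at its centre, 40.5 above its underside; its z axis points up; yaw has no meaning
- jar_2_mid (a point): amber jar with a cork lid, upright round body 55 in diameter, 81 high, closed and solid, about 0.2 to 0.35 kg (all four alike; some may be absent). The point is at its centre, 40.5 above its underside; its z axis points up; yaw has no meaning
- jar_3_mid (a point): amber jar with a cork lid, upright round body 55 in diameter, 81 high, closed and solid, about 0.2 to 0.35 kg (all four alike; some may be absent). The point is at its centre, 40.5 above its underside; its z axis points up; yaw has no meaning
- jar_4_mid (a point): amber jar with a cork lid, upright round body 55 in diameter, 81 high, closed and solid, about 0.2 to 0.35 kg (all four alike; some may be absent). The point is at its centre, 40.5 above its underside; its z axis points up; yaw has no meaning
- straightedge: T-shaped straightedge, 0.25 kg: aluminium blade 284 long (y), 30 deep (x 40 to 70), 12 thick; wooden stem to hold, 22 wide (y), 34 high, x -45 to 40. Origin on the underside at the grip point of the stem; x points from stem to blade, front edge at x 70; z up. Starts flat on the rack's top, blade to the rear, stem towards the robot
- edge_grip (a point): grip point of the straightedge: middle of the stem's width, 20 above the underside, axes as the straightedge's; the stem is pinched across its 22 mm width
- edge_front (a point): middle of the straightedge's front edge, 70 ahead of the grip point, 6 above the underside; axes as the straightedge's
- tumbler_steel: bystander, to be left alone: upturned steel tumbler 68 wide, 74 high; origin at the centre of its underside
- beaker: bystander, to be left alone: teal beaker 67 wide, 98 high; origin at the centre of its underside
- white_mug: bystander, to be left alone: white mug 98 wide, 128 over the handle, 90 high; origin at the centre of its underside
- lidded_jar: bystander, to be left alone: clear glass jar with black lid, 59 wide, 91 high; origin at the centre of its underside
- mug_left: bystander, to be left alone: white mug 98 wide, 128 over the handle, 88 high; origin at the centre of its underside
- jug: bystander, to be left alone: steel milk jug 77 wide, 112 over the handle, 84 high; origin at the centre of its underside

How it is judged:
On the way:
1. the held straightedge lies with its front edge along all the jars, which stand flush in the bays filled from the left ((horizontal distance between jar_1_mid and bay_1 below 0.01 m or horizontal distance between jar_1_mid and bay_2 below 0.01 m or horizontal distance between jar_1_mid and bay_3 below 0.01 m or horizontal distance between jar_1_mid and bay_4 below 0.01 m) and angle between each of jar_1_mid, jar_2_mid, jar_3_mid, jar_4_mid's own z axis and vertical below 0.1 rad and height (world z) of each of jar_1_mid, jar_2_mid, jar_3_mid, jar_4_mid below 0.046 m and (horizontal distance between jar_2_mid and bay_1 below 0.01 m or horizontal distance between jar_2_mid and bay_2 below 0.01 m or horizontal distance between jar_2_mid and bay_3 below 0.01 m or horizontal distance between jar_2_mid and bay_4 below 0.01 m) and (horizontal distance between jar_3_mid and bay_1 below 0.01 m or horizontal distance between jar_3_mid and bay_2 below 0.01 m or horizontal distance between jar_3_mid and bay_3 below 0.01 m or horizontal distance between jar_3_mid and bay_4 below 0.01 m) and (horizontal distance between jar_4_mid and bay_1 below 0.01 m or horizontal distance between jar_4_mid and bay_2 below 0.01 m or horizontal distance between jar_4_mid and bay_3 below 0.01 m or horizontal distance between jar_4_mid and bay_4 below 0.01 m) and (horizontal distance between any of jar_1_mid, jar_2_mid, jar_3_mid, jar_4_mid and bay_1 below 0.01 m or not (horizontal distance between any of jar_1_mid, jar_2_mid, jar_3_mid, jar_4_mid and bay_2 below 0.01 m)) and (horizontal distance between any of jar_1_mid, jar_2_mid, jar_3_mid, jar_4_mid and bay_2 below 0.01 m or not (horizontal distance between any of jar_1_mid, jar_2_mid, jar_3_mid, jar_4_mid and bay_3 below 0.01 m)) and (horizontal distance between any of jar_1_mid, jar_2_mid, jar_3_mid, jar_4_mid and bay_3 below 0.01 m or not (horizontal distance between any of jar_1_mid, jar_2_mid, jar_3_mid, jar_4_mid and bay_4 below 0.01 m)) and x of jar_1_mid in the frame of straightedge between 0.0915 and 0.1055 m and x of jar_2_mid in the frame of straightedge between 0.0915 and 0.1055 m and x of jar_3_mid in the frame of straightedge between 0.0915 and 0.1055 m and x of jar_4_mid in the frame of straightedge between 0.0915 and 0.1055 m and contact force between straightedge and the fingers above 0.5 N), for 0.2 s.
At the end, for the whole second after the job is handed in: Jars upright in the bays from the left, no empty bay between, each centre within 10 mm of the flush position; earlier the held edge lay within 8 mm of all of them there. Straightedge at rest flat on the rack top, front edge 50 to 170 mm behind the rack front, grip within 60 mm of the middle ((horizontal distance between jar_1_mid and bay_1 below 0.01 m or horizontal distance between jar_1_mid and bay_2 below 0.01 m or horizontal distance between jar_1_mid and bay_3 below 0.01 m or horizontal distance between jar_1_mid and bay_4 below 0.01 m) and angle between each of jar_1_mid, jar_2_mid, jar_3_mid, jar_4_mid's own z axis and vertical below 0.1 rad and height (world z) of each of jar_1_mid, jar_2_mid, jar_3_mid, jar_4_mid below 0.046 m and (horizontal distance between jar_2_mid and bay_1 below 0.01 m or horizontal distance between jar_2_mid and bay_2 below 0.01 m or horizontal distance between jar_2_mid and bay_3 below 0.01 m or horizontal distance between jar_2_mid and bay_4 below 0.01 m) and (horizontal distance between jar_3_mid and bay_1 below 0.01 m or horizontal distance between jar_3_mid and bay_2 below 0.01 m or horizontal distance between jar_3_mid and bay_3 below 0.01 m or horizontal distance between jar_3_mid and bay_4 below 0.01 m) and (horizontal distance between jar_4_mid and bay_1 below 0.01 m or horizontal distance between jar_4_mid and bay_2 below 0.01 m or horizontal distance between jar_4_mid and bay_3 below 0.01 m or horizontal distance between jar_4_mid and bay_4 below 0.01 m) and (horizontal distance between any of jar_1_mid, jar_2_mid, jar_3_mid, jar_4_mid and bay_1 below 0.01 m or not (horizontal distance between any of jar_1_mid, jar_2_mid, jar_3_mid, jar_4_mid and bay_2 below 0.01 m)) and (horizontal distance between any of jar_1_mid, jar_2_mid, jar_3_mid, jar_4_mid and bay_2 below 0.01 m or not (horizontal distance between any of jar_1_mid, jar_2_mid, jar_3_mid, jar_4_mid and bay_3 below 0.01 m)) and (horizontal distance between any of jar_1_mid, jar_2_mid, jar_3_mid, jar_4_mid and bay_3 below 0.01 m or not (horizontal distance between any of jar_1_mid, jar_2_mid, jar_3_mid, jar_4_mid and bay_4 below 0.01 m)) and z of edge_grip in the frame of rack between 0.117 and 0.137 m and x of edge_front in the frame of rack between 0.05 and 0.17 m and y of edge_grip in the frame of rack between -0.06 and 0.06 m and angle between edge_grip's own z axis and vertical below 0.08 rad and linear speed of straightedge below 0.02 m/s); the robot touches nothing.
It fails at once if one of the bystanders (tumbler, beaker, mugs, lidded jar, jug) is shifted more than 40 mm (distance of any of tumbler_steel, beaker, white_mug, lidded_jar, mug_left, jug from where it was at the start of the episode above 0.04 m).
Of jar_1, jar_2, jar_3, jar_4 only 3 to 4 are there at a start; the rules pass over those that are not, and their reading is None.
At some moment in a run one of jar_1, jar_2, jar_3, jar_4 may be knocked a few centimetres aside while the robot is not near it.
Once in a run the grip may slacken for a moment while it holds something.
It also fails if it takes over 210 s, if anything falls off the work surface, if the arm or the gripper's body presses on something with over 40 N, if the wrist force passes 120 N, or if a joint passes its speed limit or range.

## Working session

There is one attempt and no reset: what is moved stays moved. The work goes in short steps, Python scripts to look and compute and a shell command to move; the robot and the scene stay as the last step left them, time stands still between calls to the robot, and variables do not carry over. Pictures are saved under pics/ and viewed, and the job is handed in when it is done.

```bash
ls; mkdir -p pics; python3 - <<'E'
from station import arm
import cv2
print(arm.get_state())
for n in("scene","top"):
    f=arm.grab_frame(n); cv2.imwrite(f"pics/{n}0.png",f); p=arm.camera_params(n); print(n,p)
E
```

```text
pics
{'t': 0.0, 'q': array([-1.00790934e+00,  3.59401118e-01,  1.10556356e-02, -3.86466435e-04,
       -1.22409516e+00, -2.88098957e-01]), 'qd': array([-1.24494803e-03,  1.60442426e-05,  3.03456350e-05, -1.50600086e-04,
        3.32792891e-04, -1.64234023e-03]), 'joint_efforts': array([ 4.02796422e-04, -5.82722926e+01,  2.93061876e+01,  6.99726239e+00,
        7.05403945e-03, -1.89267398e-04]), 'eef_pos': array([ 0.18310735, -0.64948468,  0.40370528]), 'ee_rot': array([ 3.13991287e+00, -1.18921902e-04, -2.86693614e+00]), 'force': array([-0.60656912,  0.34772513, -0.32586239]), 'moment': array([-0.04065978,  0.02333052,  0.01898189]), 'width': 0.08774319341926763}
scene {'vertical_fov': 55.23657133129845, 'cx': 280.1247031493869, 'cy': 207.48415538226786, 'pose': array([[-7.66907328e-01, -4.09630787e-01,  4.94020008e-01,
        -1.66570876e-01],
       [-6.41757859e-01,  4.89488766e-01, -5.90379198e-01,
         8.92599437e-01],
       [ 2.02513461e-05, -7.69807356e-01, -6.38276299e-01,
         1.12901614e+00],
       [ 0.00000000e+00,  0.00000000e+00,  0.00000000e+00,
         1.00000000e+00]])}
top {'vertical_fov': 43.060240267705005, 'cx': 281.69851726287453, 'cy': 212.3184720962711, 'pose': array([[-0.00338571, -0.99170873,  0.12846141,  0.37941798],
       [-0.9999158 ,  0.0049667 ,  0.01198878, -0.0718336 ],
       [-0.01252741, -0.12841001, -0.99164204,  1.88432148],
       [ 0.        ,  0.        ,  0.        ,  1.        ]])}
```

View pics/scene0.png

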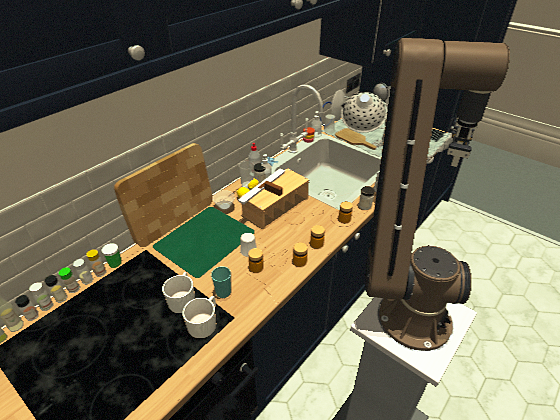

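View pics/top0.png

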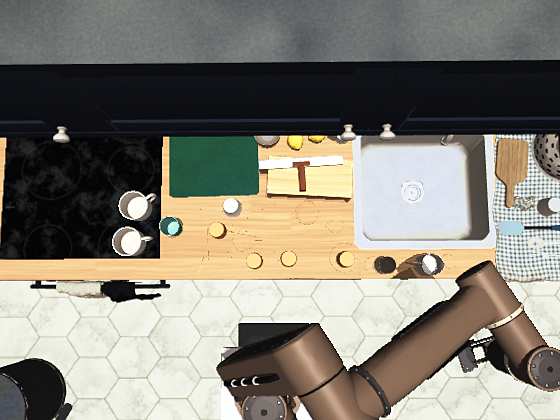

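The top view shows four amber jars near (217,230), (254,261), (289,258) and (346,259). The rack is at about (267–352, 155–199) with the straightedge lying on it, slightly yawed. Next I'll localise them.

```bash
cat > h.py <<'E'
from station import arm
import numpy as np, cv2
from scipy.optimize import minimize
def cam(n):
    p=arm.camera_params(n); f=210/np.tan(np.radians(p["vertical_fov"]/2)); return f,p["cx"],p["cy"],np.array(p["pose"])
def proj(n,P):
    f,cx,cy,T=cam(n); P=np.atleast_2d(P); c=(P-T[:3,3])@T[:3,:3]
    return np.c_[f*c[:,0]/c[:,2]+cx,f*c[:,1]/c[:,2]+cy]
def unproj(n,uv,z):
    f,cx,cy,T=cam(n); d=T[:3,:3]@np.array([(uv[0]-cx)/f,(uv[1]-cy)/f,1]); return T[:3,3]+d*(z-T[2,3])/d[2]
def cyl(r,h,z0=0):
    a=np.linspace(0,2*np.pi,32,endpoint=False); return [np.vstack([np.c_[r*np.cos(a),r*np.sin(a),0*a+z] for z in(z0,z0+h)])]
def box(x0,x1,y0,y1,z0,z1):
    return np.array([[x,y,z] for x in(x0,x1) for y in(y0,y1) for z in(z0,z1)],float)
RACK=[box(0,.130,-.144,.144,0,.107)]
EDGE=[box(.04,.07,-.142,.142,0,.012),box(-.045,.04,-.011,.011,0,.034)]
JAR=cyl(.0275,.081)
def place(parts,x,y,yaw,z):
    c,s=np.cos(yaw),np.sin(yaw); R=np.array([[c,-s,0],[s,c,0],[0,0,1]]); return [p@R.T+[x,y,z] for p in parts]
S=8
def sil(n,parts,bb):
    x0,y0,x1,y1=bb; m=np.zeros(((y1-y0)*4,(x1-x0)*4),np.uint8)
    for p in parts:
        q=(proj(n,p)-[x0,y0]+0.5)*4-0.5
        cv2.fillConvexPoly(m,np.round(cv2.convexHull(q.astype(np.float32))*16).astype(np.int32),255,shift=4)
    return cv2.resize(m,(x1-x0,y1-y0),interpolation=cv2.INTER_AREA)/255.
def fit(parts,x0,masks,z=0,yaw=True,ign=None):
    data=[]
    for n,m in masks.items():
        ys,xs=np.where(m); bb=(max(xs.min()-12,0),max(ys.min()-12,0),min(xs.max()+12,560),min(ys.max()+12,420))
        ok=np.ones_like(m,bool)
        if ign and n in ign: ok=~ign[n]
        data.append((n,bb,m[bb[1]:bb[3],bb[0]:bb[2]].astype(float),ok[bb[1]:bb[3],bb[0]:bb[2]]))
    def c(v):
        pp=place(parts,v[0],v[1],v[2]*5 if yaw else 0,z); e=0
        for n,bb,m,ok in data: e+=(np.abs(sil(n,pp,bb)-m)*ok).sum()/m.sum()
        return e
    x=np.array([x0[0],x0[1],(x0[2] if yaw else 0)/5]); 
    if not yaw: x=x[:2]
    for sc in(.015,.004):
        sim=np.vstack([x]+[x+sc*np.eye(len(x))[i] for i in range(len(x))])
        r=minimize(c,x,method="Nelder-Mead",options=dict(initial_simplex=sim,xatol=1e-4,fatol=1e-4,maxiter=200)); x=r.x
    x=x.copy()
    if yaw: x[2]*=5
    return x,r.fun
E
python3 - <<'E'
from h import *
for n in("top","scene"):
    arm.grab_frame(n)
    for t in("jar_1_mid","rack","straightedge","tumbler_steel","beaker","white_mug","lidded_jar","mug_left","jug"):
        L=arm.regions_of(t,n)
        for i,d in enumerate(L[:6]):
            if d["score"]<.2: continue
            b=d["box"]; hz=.08 if t[:3]=="jar" else 0.1
            c=((b[0]+b[2])/2,(b[1]+b[3])/2)
            print(n,t,round(d["score"],2),np.round(b),int(d["region"].sum()),unproj(n,c,.05).round(3)[:2])
            np.save(f"m_{n}_{t}_{i}.npy",d["region"])
print(arm.get_state()["t"])
E
```

```text
top jar_1_mid 0.59 [210. 224. 227. 236.] 203 [0.556 0.17 ]
top rack 0.97 [267. 158. 353. 201.] 2511 [ 0.733 -0.149]
top straightedge 0.64 [259. 154. 343. 191.] 956 [ 0.757 -0.119]
top tumbler_steel 0.87 [225. 198. 242. 216.] 287 [0.637 0.119]
top beaker 0.77 [158. 214. 181. 237.] 366 [0.574 0.341]
top white_mug 0.83 [117. 194. 155. 224.] 850 [0.631 0.457]
top lidded_jar 0.73 [373. 253. 396. 274.] 301 [ 0.439 -0.4  ]
top mug_left 0.86 [114. 228. 154. 256.] 844 [0.516 0.462]
top mug_left 0.47 [266. 156. 354. 199.] 2470 [ 0.74 -0.15]
top jug 0.86 [406. 256. 443. 275.] 507 [ 0.432 -0.538]
scene jar_1_mid 0.64 [251. 248. 267. 269.] 237 [0.541 0.166]
scene rack 0.93 [242. 170. 310. 227.] 1739 [ 0.722 -0.141]
scene straightedge 0.56 [235. 169. 284. 201.] 522 [ 0.841 -0.167]
scene tumbler_steel 0.84 [240. 232. 258. 258.] 280 [0.617 0.141]
scene tumbler_steel 0.59 [241. 167. 310. 230.] 1707 [ 0.724 -0.139]
scene beaker 0.64 [210. 264. 232. 295.] 542 [0.573 0.326]
scene white_mug 0.86 [166. 272. 195. 315.] 899 [0.634 0.454]
scene white_mug 0.54 [238. 168. 284. 203.] 531 [ 0.835 -0.171]
scene lidded_jar 0.66 [293. 242. 312. 266.] 302 [0.431 0.047]
scene lidded_jar 0.63 [360. 187. 380. 209.] 328 [ 0.411 -0.403]
scene mug_left 0.97 [180. 295. 218. 336.] 1139 [0.521 0.473]
1.1
```

```bash
python3 - <<'E'
from h import *
for n in("top","scene"):
    arm.grab_frame(n)
    for t in("jar_2_mid","jar_4_mid"):
        for i,d in enumerate(arm.regions_of(t,n)):
            if d["score"]<.15: continue
            b=d["box"];c=((b[0]+b[2])/2,(b[1]+b[3])/2)
            print(n,t,round(d["score"],2),np.round(b),int(d["region"].sum()),unproj(n,c,.05).round(3)[:2])
# fits
ms={n:np.load(f"m_{n}_rack_0.npy")|np.load(f"m_{n}_straightedge_0.npy") for n in("top","scene")}
rk={n:np.load(f"m_{n}_rack_0.npy") for n in ms}; se={n:np.load(f"m_{n}_straightedge_0.npy") for n in ms}
r,e=fit(RACK,(.70,-.15,0),rk,ign=se);print("rack",r,e)
s,e=fit(EDGE,(.70,-.12,.1),se,z=.107);print("edge",s,e)
for n in ms:
    r1,e=fit(RACK,(.70,-.15,0),{n:rk[n]},ign=se);print(n,r1,e)
    s1,e=fit(EDGE,(.70,-.12,.1),{n:se[n]},z=.107);print(n,s1,e)
for n in ms:
    im=cv2.imread(f"pics/{n}0.png"); k=3
    big=cv2.resize(im,None,fx=k,fy=k,interpolation=cv2.INTER_CUBIC)
    for P,v,z,c in((RACK,r,0,(0,255,0)),(EDGE,s,.107,(0,0,255))):
        for p in place(P,v[0],v[1],v[2],z):
            q=((proj(n,p)+.5)*k).astype(np.float32); cv2.polylines(big,[cv2.convexHull(q).astype(np.int32)],True,c,1)
    a=(200,140,400,280) if n=="top" else (200,150,400,290)
    cv2.imwrite(f"pics/{n}_fit.png",big[a[1]*k:a[3]*k,a[0]*k:a[2]*k])
E
```

```text
top jar_2_mid 0.73 [266. 155. 351. 200.] 2426 [ 0.739 -0.145]
top jar_2_mid 0.6 [337. 253. 352. 269.] 221 [ 0.449 -0.265]
top jar_4_mid 0.78 [249. 256. 264. 270.] 225 [0.443 0.039]
scene jar_2_mid 0.6 [340. 201. 353. 224.] 239 [ 0.437 -0.258]
scene jar_4_mid 0.67 [237. 166. 285. 204.] 497 [ 0.838 -0.174]
scene jar_4_mid 0.51 [292. 243. 310. 266.] 320 [0.434 0.053]
rack [ 0.67198072 -0.14325155 -0.0455702 ] 0.38983419969240063
edge [ 0.72318487 -0.11793387  0.05972905] 0.3028388764569776
top [ 0.67406361 -0.14216773 -0.04725589] 0.1384637008925434
top [ 0.72458363 -0.11738178  0.0650425 ] 0.07786118631553039
scene [ 0.66534603 -0.14389183 -0.074562  ] 0.2329759045653914
scene [ 0.71831361 -0.11852845  0.04666481] 0.10951093080910525
```

View pics/top_fit.png

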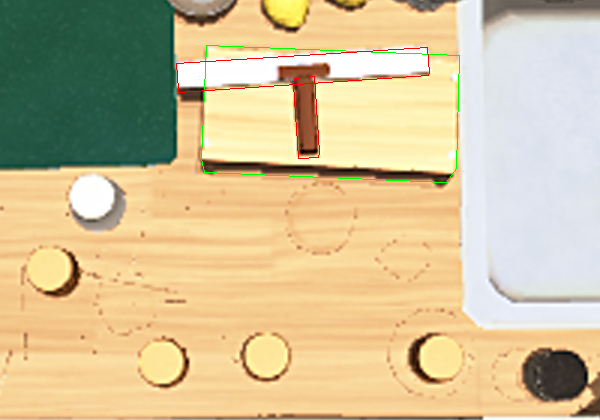

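View pics/scene_fit.png

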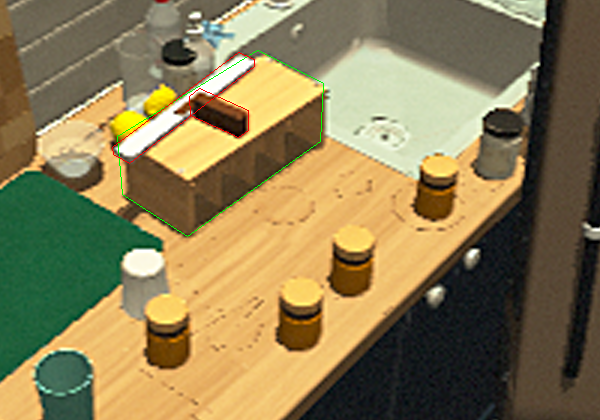

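The overlays show the rack and straightedge fits lining up well. Now I'll collect jar masks over several network calls, fit the jars, and check the rack more closely.

```bash
cat >> h.py <<'E'
def jars(rounds=2,verbose=True,seeds=None):
    """collect jar regions in both cams, cluster by floor position, fit"""
    obs={"top":[],"scene":[]}; t0=arm.get_state()["t"]
    for n in obs:
        for k in range(rounds):
            arm.grab_frame(n)
            for j in (1,2,3,4):
                for d in arm.regions_of(f"jar_{j}_mid",n):
                    a=d["region"].sum()
                    if d["score"]<.25 or a>450 or a<100: continue
                    b=d["box"]; p=unproj(n,((b[0]+b[2])/2,(b[1]+b[3])/2),.05 if n=="scene" else .06)[:2]
                    for o in obs[n]:
                        if np.hypot(*(o[0]-p))<.03:
                            o[1].append(d["region"]); break
                    else: obs[n].append([p,[d["region"]],d["score"]])
    out=[]
    used=set()
    for p,ms,s in obs["top"]:
        masks={"top":np.mean(ms,0)>.45}
        for i,o in enumerate(obs["scene"]):
            if np.hypot(*(o[0]-p))<.05: masks["scene"]=np.mean(o[1],0)>.45; used.add(i)
        x,e=fit(JAR,(p[0],p[1],0),masks,yaw=False)
        out.append((x,e,len(masks),len(ms)))
    for i,o in enumerate(obs["scene"]):
        if i not in used:
            x,e=fit(JAR,(*o[0],0),{"scene":np.mean(o[1],0)>.45},yaw=False); out.append((x,e,-1,len(o[1])))
    if verbose:
        for o in out: print("jar",o[0].round(4),"err",round(o[1],3),"views",o[2],"n",o[3])
    return out
E
python3 - <<'E'
from h import *
out=jars(2)
k=4
r=(.672,-.1433,-.0456)
TOP=np.array([[0,.144,.107],[0,-.144,.107],[.13,-.144,.107],[.13,.144,.107]])
BOT=np.array([[0,.144,0],[0,-.144,0]])
for n in("top","scene"):
    im=arm.grab_frame(n); big=cv2.resize(im,None,fx=k,fy=k,interpolation=cv2.INTER_CUBIC)
    for o in out:
        for z in(0,.081):
            q=proj(n,place(cyl(.0275,.0001,z),o[0][0],o[0][1],0,0)[0][:32]); cv2.polylines(big,[((q+.5)*k).astype(np.int32)],True,(255,0,255),1)
    for P in(TOP,BOT):
        q=proj(n,place([P],*r,0)[0]); cv2.polylines(big,[((q+.5)*k).astype(np.int32)],True,(0,255,0),1)
    a=(195,150,375,285) if n=="top" else (220,160,380,280)
    cv2.imwrite(f"pics/{n}_fit2.png",big[a[1]*k:a[3]*k,a[0]*k:a[2]*k])
print(arm.get_state()["t"])
E
```

```text
jar [0.5547 0.1725] err 0.273 views 2 n 2
jar [ 0.4509 -0.2682] err 0.333 views 2 n 3
jar [ 0.4344 -0.4026] err 0.075 views 1 n 1
jar [ 0.454  -0.0719] err 0.359 views 2 n 2
jar [0.4486 0.0459] err 0.282 views 2 n 2
2.5
```

View pics/top_fit2.png

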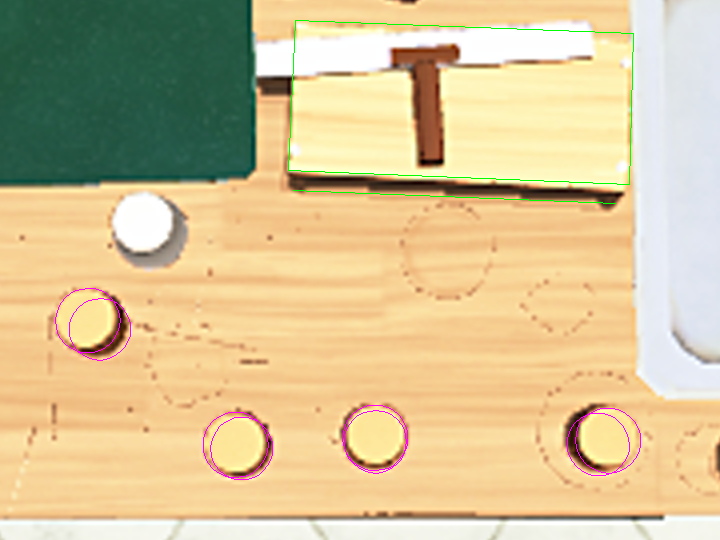

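View pics/scene_fit2.png

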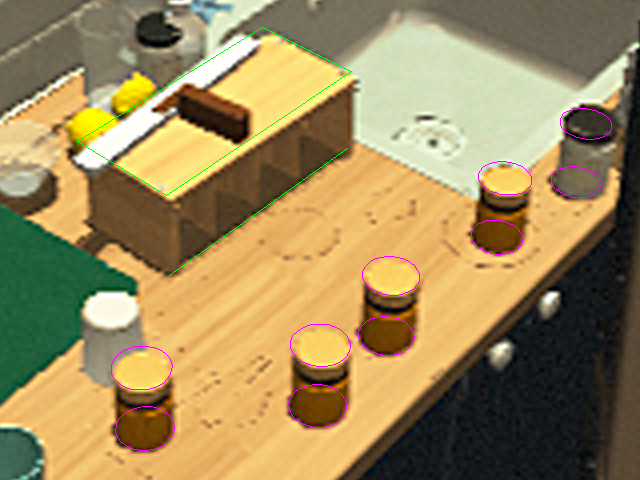

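Jar fits agree with both pictures to about 1 px; the fit at (0.434,-0.403) is the black-lidded jar, not an amber one. I'll start with the rightmost jar, at (0.451,-0.268).

```bash
python3 -m inch '[[[0.2,0.28,0,0,0,0.05],[0.4,0.55,0,0,0,0.1],[0.6,0.8,0,0,0,0.15],[0.67,0.95,0,0,0,0.2],[0.67,0.95,0,0,0,0.2]]]' 87 20; python3 -m inch '[[[0.2,0.28,-0.1,0,0,0.05],[0.4,0.55,-0.2,0,0,0.1],[0.6,0.8,-0.3,0,0,0.15],[0.67,0.96,-0.4,0,0,0.2],[0.67,0.96,-0.4,0,0,0.2]]]'
```

```text
t: 3.12
eef_pos: [0.3185, -0.4574, 0.4054]
ee_rot: [-3.14, 0.0, -2.233]
force: [-0.4, -0.8, -0.3]
width: 0.0874
t: 3.75
eef_pos: [0.4521, -0.2654, 0.3228]
ee_rot: [3.139, 0.001, -1.606]
force: [0.2, 0.5, 0.1]
width: 0.087
```

```bash
python3 -m inch '[[[0,-0.015,-0.2,0,0,0],[-0.005,-0.015,-0.4,0,0,0],[-0.005,-0.015,-0.605,0,0,0],[-0.005,-0.015,-0.605,0,0,0]]]'; python3 -m inch '[[[0,0,0,0,0,0],[0,0,0,0,0,0],[0,0,0,0,0,0],[0,0,0,0,0,0],[0,0,0,0,0,0]]]' 40 25
```

```text
t: 4.25
eef_pos: [0.4488, -0.2715, 0.2015]
ee_rot: [3.136, 0.001, -1.613]
force: [-0.4, -0.4, -0.2]
width: 0.0869
t: 4.88
eef_pos: [0.4507, -0.2707, 0.2047]
ee_rot: [-3.14, -0.001, -1.61]
force: [-0.3, 0.7, 7.0]
width: 0.0545
```

```bash
python3 -m inch '[[[0,0,0.1,0,0,0],[0,0,0.2,0,0,0],[0.2,0.05,0.2,0,0,0],[0.4,0.1,0.2,0,0,0],[0.545,0.155,0.2,0,0,0],[0.545,0.155,0.2,0,0,0],[0.545,0.155,0.2,0,0,0]]]'; python3 -m inch '[[[0,0,-0.1,0,0,0],[0,0,-0.19,0,0,0],[0,0,-0.19,0,0,0]]]';python3 - <<'E'
from h import *
im=arm.grab_frame("scene"); big=cv2.resize(im[150:310,200:420],None,fx=3.5,fy=3.5,interpolation=cv2.INTER_CUBIC); cv2.imwrite("pics/p1.png",big)
E
```

```text
t: 5.75
eef_pos: [0.5583, -0.2395, 0.2428]
ee_rot: [3.139, 0.0, -1.61]
force: [0.6, 0.4, -3.9]
width: 0.0546
t: 6.12
eef_pos: [0.558, -0.2399, 0.205]
ee_rot: [3.139, 0.0, -1.611]
force: [0.2, -0.3, -3.3]
width: 0.0545
```

View pics/p1.png

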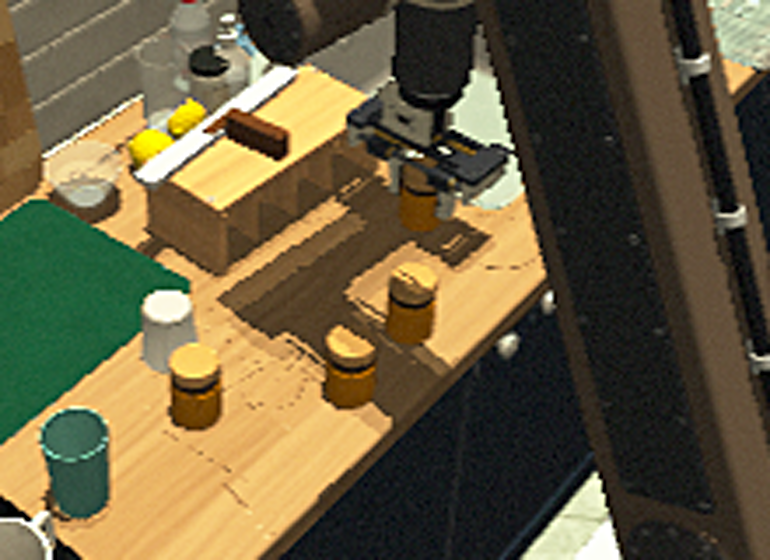

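The jar is held upright in front of bay 4. I'll lower it the last bit, release, and go to jar C.

```bash
python3 -m inch '[[[0,0,-0.01,0,0,0],[0,0,-0.01,0,0,0]]]'; python3 -m inch '[[[0,0,0,0,0,0],[0,0,0,0,0,0],[0,0,0,0,0,0],[0,0,0.2,0,0,0],[0,0,0.4,0,0,0],[0,0,0.5,0,0,0],[0,0,0.5,0,0,0]]]' 87; python3 - <<'E'
from h import *
jars(2)
E
```

```text
t: 6.42
eef_pos: [0.5589, -0.2397, 0.2039]
ee_rot: [-3.141, 0.0, -1.61]
force: [0.2, -0.5, -3.7]
width: 0.0549
t: 7.3
eef_pos: [0.5597, -0.2398, 0.3058]
ee_rot: [-3.138, -0.0, -1.61]
force: [0.2, 0.4, -1.1]
width: 0.0868
jar [0.5539 0.1725] err 0.229 views 2 n 2
jar [0.5694 0.3416] err 0.21 views 1 n 1
jar [ 0.4334 -0.4024] err 0.079 views 1 n 1
jar [ 0.5557 -0.2374] err 0.127 views -1 n 2
jar [ 0.4507 -0.0738] err 0.093 views -1 n 1
jar [0.4427 0.0462] err 0.091 views -1 n 2
jar [0.629  0.1331] err 0.312 views -1 n 1
```

```bash
python3 -m inch '[[[-0.15,0.25,0,0,0,0],[-0.3,0.5,0,0,0,0],[-0.45,0.75,0,0,0,0],[-0.53,0.84,0,0,0,0],[-0.53,0.84,-0.2,0,0,0],[-0.53,0.84,-0.4,0,0,0],[-0.53,0.84,-0.51,0,0,0],[-0.53,0.84,-0.51,0,0,0]]]' ; python3 -m inch '[[[0,0,0,0,0,0],[0,0,0,0,0,0],[0,0,0,0,0,0],[0,0,0,0,0,0],[0,0,0,0,0,0]]]' 40 25
```

```text
t: 9.3
eef_pos: [0.4526, -0.0718, 0.2005]
ee_rot: [3.138, -0.001, -1.61]
force: [0.1, 0.0, 0.5]
width: 0.0874
t: 9.93
eef_pos: [0.4536, -0.0716, 0.2023]
ee_rot: [-3.14, 0.0, -1.61]
force: [-0.3, 0.7, 6.8]
width: 0.0546
```

```bash
python3 -m inch '[[[0,0,0.1,0,0,0],[0,0,0.2,0,0,0],[0.2,-0.2,0.2,0,0,0],[0.4,-0.4,0.2,0,0,0],[0.545,-0.5,0.2,0,0,0],[0.545,-0.5,0.2,0,0,0],[0.545,-0.5,0.1,0,0,0],[0.545,-0.5,0,0,0,0]]]'; python3 -m inch '[[[0,0,0,0,0,0],[0,0,0,0,0,0]]]'
```

```text
t: 10.92
eef_pos: [0.561, -0.1714, 0.2009]
ee_rot: [3.14, 0.0, -1.61]
force: [-6.6, 0.4, 33.9]
width: 0.0549
t: 11.18
eef_pos: [0.5615, -0.1713, 0.2015]
ee_rot: [3.14, 0.0, -1.61]
force: [0.4, -0.4, -3.0]
width: 0.0546
```

```bash
python3 -m inch '[[[0,0,0,0,0,0],[0,0,0,0,0,0],[0,0,0,0,0,0],[0,0,0.2,0,0,0],[0,0,0.4,0,0,0],[-0.1,0.2,0.5,0,0,0],[-0.1,0.4,0.5,0,0,0],[-0.1,0.4,0.5,0,0,0]]]' 87; python3 -m inch '[[[-0.2,0.25,0,0,0,0],[-0.4,0.5,0,0,0,0],[-0.467,0.687,0,0,0,0],[-0.467,0.687,-0.1,0,0,0],[-0.467,0.687,-0.3,0,0,0],[-0.467,0.687,-0.48,0,0,0],[-0.467,0.687,-0.48,0,0,0]]]'; python3 -m inch '[[[0,0,0,0,0,0],[0,0,0,0,0,0],[0,0,0,0,0,0],[0,0,0,0,0,0],[0,0,0,0,0,0]]]' 40 25
```

```text
t: 12.18
eef_pos: [0.5421, -0.0898, 0.3026]
ee_rot: [-3.14, 0.001, -1.608]
force: [-0.1, -0.2, 0.3]
width: 0.087
t: 13.05
eef_pos: [0.4479, 0.0449, 0.2038]
ee_rot: [3.137, -0.003, -1.611]
force: [0.5, -0.6, -0.1]
width: 0.0869
t: 13.68
eef_pos: [0.4488, 0.0458, 0.2063]
ee_rot: [-3.141, 0.0, -1.61]
force: [-3.0, 0.2, 7.1]
width: 0.0542
```

```bash
python3 -m inch '[[[0,0,0.1,0,0,0],[0,0,0.2,0,0,0],[0.2,-0.2,0.2,0,0,0],[0.4,-0.4,0.2,0,0,0],[0.55,-0.6,0.2,0,0,0],[0.584,-0.756,0.2,0,0,0],[0.584,-0.756,0.2,0,0,0],[0.584,-0.756,0.1,0,0,0]]]'; python3 -m inch '[[[0,0,-0.05,0,0,0],[0,0,-0.095,0,0,0],[0,0,-0.095,0,0,0]]]'
```

```text
t: 14.68
eef_pos: [0.5659, -0.1056, 0.2264]
ee_rot: [-3.139, 0.0, -1.611]
force: [0.2, 0.3, -3.0]
width: 0.0545
t: 15.05
eef_pos: [0.5655, -0.105, 0.2064]
ee_rot: [3.141, -0.0, -1.609]
force: [-0.0, -0.1, -3.0]
width: 0.0549
```

```bash
python3 -m inch '[[[0,0,0,0,0,0],[0,0,0,0,0,0],[0,0,0,0,0,0],[0,0,0.2,0,0,0],[0,0,0.4,0,0,0],[0,0.2,0.55,0,0,0.05],[0,0.4,0.55,0,0,0.1],[0,0.6,0.55,0,0,0.15]]]' 87; python3 - <<'E'
from h import *
print(arm.get_state()['eef_pos'],arm.get_state()['ee_rot'])
jars(2)
for n in("scene","top"):
  im=arm.grab_frame(n); big=cv2.resize(im[140:300,190:410],None,fx=3.5,fy=3.5,interpolation=cv2.INTER_CUBIC); cv2.imwrite(f"pics/p2{n}.png",big)
E
```

```text
t: 16.05
eef_pos: [0.5654, 0.0156, 0.3176]
ee_rot: [-3.14, -0.0, -1.134]
force: [1.3, 0.5, -0.8]
width: 0.0869
[0.56544268 0.01558562 0.31761372] [-3.13972841e+00 -1.09991769e-04 -1.13420032e+00]
jar [ 0.5569 -0.2371] err 0.616 views 2 n 2
jar [ 0.56  -0.172] err 0.496 views 2 n 2
jar [ 0.5644 -0.104 ] err 0.429 views 2 n 2
jar [0.5504 0.174 ] err 0.108 views -1 n 2
jar [ 0.8462 -0.0884] err 1.554 views -1 n 1
```

View pics/p2scene.png

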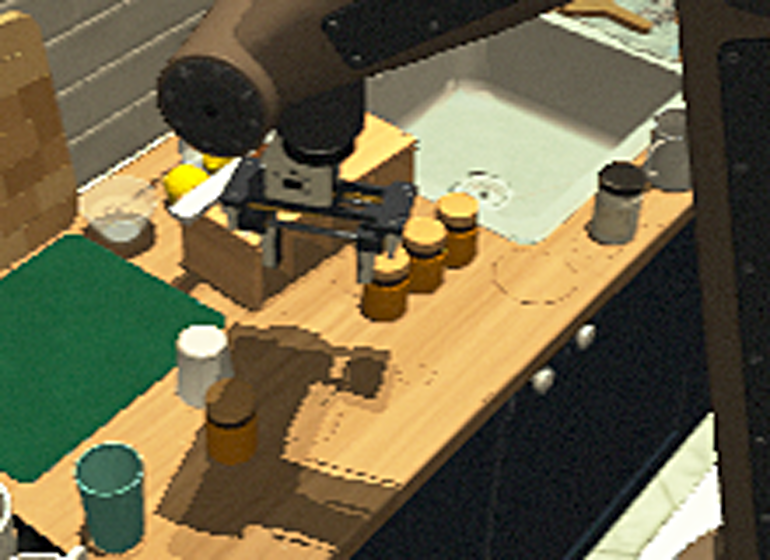

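View pics/p2top.png

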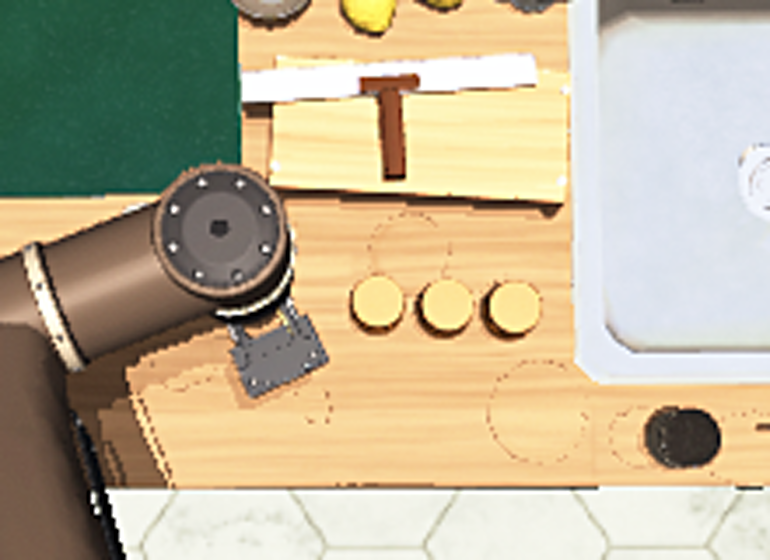

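The three placed jars stand in a row in front of bays 2–4. The last jar, near (230,420) in the scene crop, is upright beside the tumbler. I'll grab it with the jaws at 45° to stay clear of the tumbler.

```bash
python3 -m inch '[[[-0.02,0.2,0,0,0,0.05],[-0.04,0.4,0,0,0,0.1],[-0.058,0.6,0,0,0,0.112],[-0.058,0.785,0,0,0,0.112],[-0.058,0.785,0,0,0,0.112],[-0.058,0.785,-0.2,0,0,0.112],[-0.058,0.785,-0.4,0,0,0.112],[-0.058,0.785,-0.56,0,0,0.112]]]'; python3 -m inch '[[[0,0,0,0,0,0],[0,0,0,0,0,0],[0,0,0,0,0,0],[0,0,0,0,0,0],[0,0,0,0,0,0],[0,0,0,0,0,0]]]' 40 25
```

```text
t: 18.15
eef_pos: [0.5536, 0.1708, 0.2033]
ee_rot: [3.141, 0.0, -0.788]
force: [0.9, 0.4, -0.6]
width: 0.087
t: 18.9
eef_pos: [0.5544, 0.1718, 0.206]
ee_rot: [-3.14, -0.001, -0.787]
force: [-1.9, -1.8, 7.3]
width: 0.0547
```

```bash
python3 -m inch '[[[0,0,0.15,0,0,0],[0,0,0.3,0,0,0],[0,0,0.45,0,0,0],[0.01,-0.1,0.45,0,0,0],[0.02,-0.3,0.45,0,0,-0.05],[0.03,-0.5,0.45,0,0,-0.1],[0.04,-0.7,0.45,0,0,-0.15],[0.05,-0.8,0.45,0,0,-0.2]]]';  python3 -m inch '[[[0.01,-0.2,0,0,0,-0.05],[0.021,-0.257,0,0,0,-0.064],[0.021,-0.257,-0.1,0,0,-0.064],[0.021,-0.257,-0.25,0,0,-0.064],[0.021,-0.257,-0.35,0,0,-0.064],[0.021,-0.257,-0.4,0,0,-0.064],[0.021,-0.257,-0.445,0,0,-0.064],[0.021,-0.257,-0.445,0,0,-0.064]]]'
```

```text
t: 19.9
eef_pos: [0.5629, 0.0089, 0.2933]
ee_rot: [3.139, -0.0, -1.423]
force: [1.3, 0.1, -4.2]
width: 0.0547
t: 20.9
eef_pos: [0.5683, -0.0398, 0.2057]
ee_rot: [-3.141, -0.0, -1.616]
force: [-0.4, -0.1, -3.5]
width: 0.0541
```

```bash
python3 -m inch '[[[0,0,0,0,0,0],[0,0,0,0,0,0],[0,0,0,0,0,0],[0,0,0.2,0,0,0],[0,0,0.4,0,0,0],[0,0.25,0.7,0,0,0],[0,0.5,0.9,0,0,0],[-0.1,0.8,1,0,0,0]]]' 87; python3 -m inch '[[[0,0.3,0,0,0,0],[0,0.6,0,0,0,0],[0,0.9,0,0,0,0],[0,0.9,0,0,0,0]]]'; python3 - <<'E'
from h import *
st=arm.get_state();print(st['eef_pos'],st['ee_rot'])
jars(2)
se={};rk={}
for n in("top","scene"):
    im=arm.grab_frame(n); cv2.imwrite(f"pics/p3{n}.png",cv2.resize(im[140:300,190:410],None,fx=3.5,fy=3.5,interpolation=cv2.INTER_CUBIC))
    se[n]=arm.regions_of("straightedge",n)[0]["region"]; rk[n]=arm.regions_of("rack",n)[0]["region"]
    print(n,"edge",fit(EDGE,(.72,-.12,.06),{n:se[n]},z=.107)); print(n,"rack",fit(RACK,(.67,-.143,-.05),{n:rk[n]},ign={n:se[n]}))
print("edge",fit(EDGE,(.72,-.12,.06),se,z=.107)); print("rack",fit(RACK,(.67,-.143,-.05),rk,ign=se))
E
```

```text
t: 21.9
eef_pos: [0.5532, 0.1042, 0.4011]
ee_rot: [-3.138, 0.001, -1.618]
force: [0.0, 0.7, -0.6]
width: 0.0873
t: 22.4
eef_pos: [0.5525, 0.2869, 0.3978]
ee_rot: [3.142, 0.0, -1.613]
force: [-0.2, -1.2, -0.9]
width: 0.0872
[0.55246    0.28686052 0.39783292] [ 3.14153096e+00  6.17369351e-05 -1.61254364e+00]
jar [ 0.5677 -0.0366] err 0.327 views 2 n 2
jar [ 0.5584 -0.2372] err 0.646 views 2 n 2
jar [ 0.56   -0.1715] err 0.486 views 2 n 2
jar [ 0.5645 -0.104 ] err 0.421 views 2 n 3
top edge (array([ 0.72505441, -0.1175663 ,  0.05959835]), np.float64(0.09585422526598998))
top rack (array([ 0.67363735, -0.14417018, -0.03207886]), np.float64(0.16403384257588513))
scene edge (array([ 0.72328317, -0.11902961,  0.11605062]), np.float64(0.9048179271708682))
scene rack (array([ 0.66522311, -0.14828079, -0.04231917]), np.float64(0.49928534571723426))
edge (array([ 0.72329464, -0.11843529,  0.07441671]), np.float64(1.0677835333717687))
rack (array([ 0.66994277, -0.14417035, -0.04239362]), np.float64(0.6986170149902604))
```

View pics/p3scene.png

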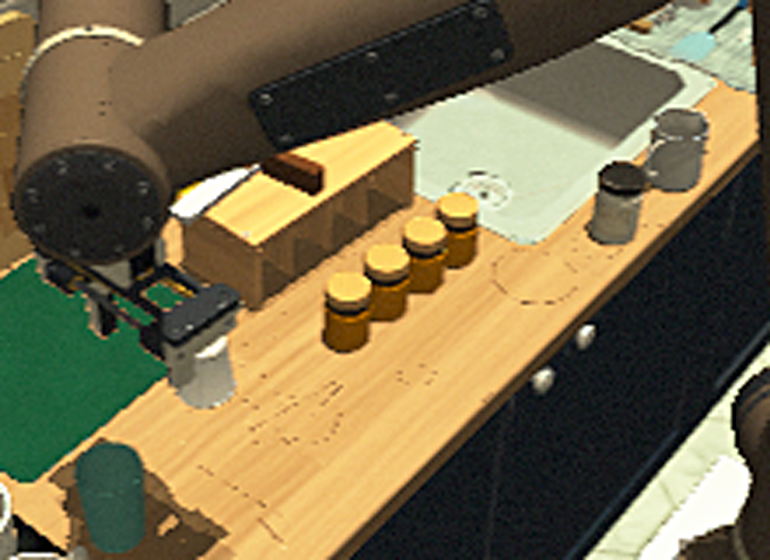

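View pics/p3top.png

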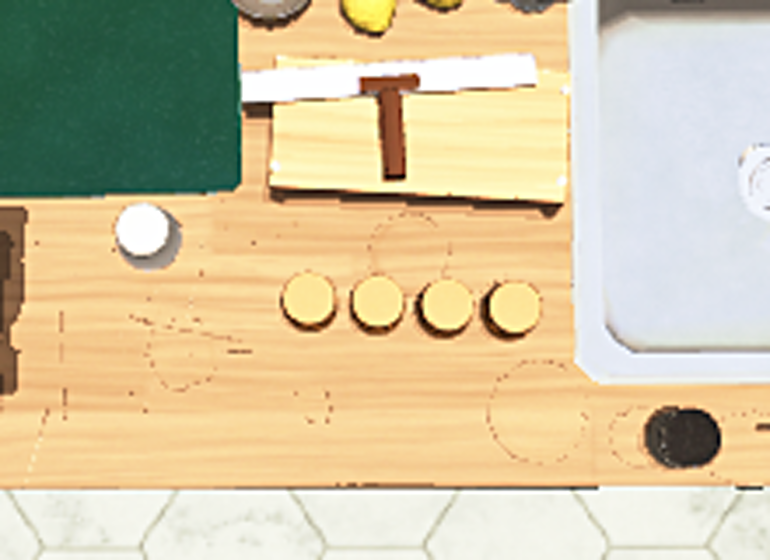

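```bash
python3 - <<'E'
from h import *
m=unproj("top",(309.4,140+193/3.5),.107); j=unproj("top",(307.5,226.9),.081); print(m,j, "expected y diff jar-rack", (.108)*.0456)
# corners
for uv in((270,188),(566,205)): print(unproj("top",(190+uv[0]/3.5,140+uv[1]/3.5),.107))
print("cab",unproj("top",(300,133),.5),unproj("top",(300,133),.7))
E
python3 -m inch '[[[0.1,-0.2,0,0,0,0],[0.2,-0.4,0,0,0,-0.05],[0.25,-0.6,0,0,0,-0.1],[0.3,-0.8,0,0,0,-0.15],[0.35,-1,0,0,0,-0.2],[0.35,-1,0,0,0,-0.25],[0.35,-1,0,0,0,-0.25]]]' 60
```

```text
[ 0.66771164 -0.14415428  0.107     ] [ 0.5625645  -0.13765069  0.081     ] expected y diff jar-rack 0.0049248
[ 0.6733806  -0.00130714  0.107     ]
[ 0.65522959 -0.28666902  0.107     ]
cab [ 0.77229102 -0.10474444  0.5       ] [ 0.71553065 -0.09998964  0.7       ]
t: 24.58
eef_pos: [0.6229, 0.0826, 0.3983]
ee_rot: [3.142, -0.0, -2.402]
force: [0.4, -0.1, -0.8]
width: 0.0605
```

```bash
python3 - <<'E'
from h import *
im=arm.grab_frame("top"); k=8
big=cv2.resize(im[150:208,262:358],None,fx=k,fy=k,interpolation=cv2.INTER_NEAREST)
for r,c in(((.672,-.1435,-.046),(0,255,0)),((.668,-.1435,-.055),(0,0,255))):
    P=np.array([[0,.144,.107],[0,-.144,.107],[.13,-.144,.107],[.13,.144,.107]])
    q=proj("top",place([P],*r,0)[0]); cv2.polylines(big,[((q+.5-[262,150])*k).astype(np.int32)],True,c,1)
cv2.imwrite("pics/zr.png",big)
E
```

```text
(no output)
```

View pics/zr.png

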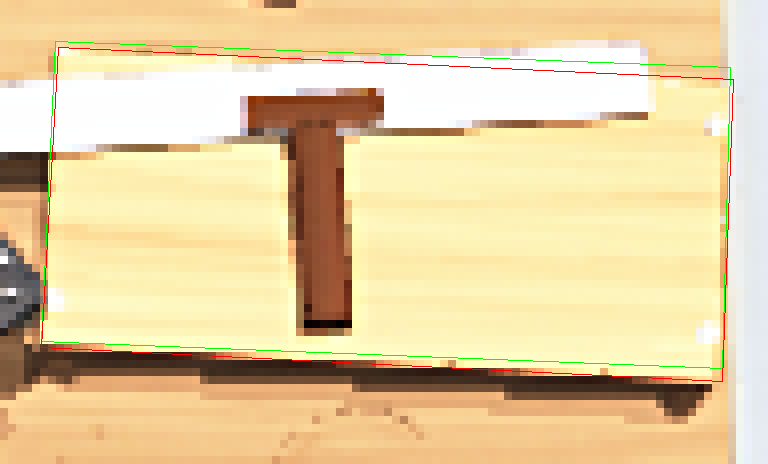

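```bash
python3 -m inch '[[[0.1,-0.2,0,0,0,-0.05],[0.2,-0.4,0,0,0,-0.1],[0.3,-0.6,-0.1,0,0,-0.15],[0.4,-0.8,-0.2,0,0,-0.2],[0.508,-1,-0.3,0,0,-0.217],[0.508,-1,-0.3,0,0,-0.217],[0.508,-1,-0.3,0,0,-0.217]]]' 60; python3 - <<'E'
from h import *
st=arm.get_state();print(st['eef_pos'],st['ee_rot'])
for n in("top","scene"):
    im=arm.grab_frame(n); cv2.imwrite(f"pics/p4{n}.png",cv2.resize(im[120:280,190:410],None,fx=3.5,fy=3.5,interpolation=cv2.INTER_CUBIC))
E
```

```text
t: 25.5
eef_pos: [0.7246, -0.1164, 0.3381]
ee_rot: [-3.142, -0.0, -3.081]
force: [0.2, 0.1, 0.2]
width: 0.0598
[ 0.72457065 -0.1164228   0.33811511] [-3.14150812e+00 -4.86244675e-04 -3.08074982e+00]
```

View pics/p4scene.png

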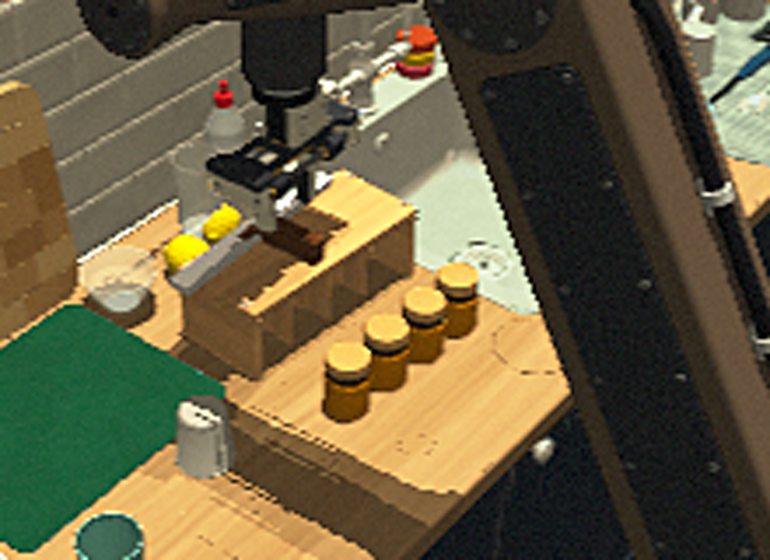

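```bash
python3 -m inch '[[[0,0,-0.1,0,0,0],[0,0,-0.2,0,0,0],[0,0,-0.245,0,0,0],[0,0,-0.245,0,0,0]]]'; python3 -m inch '[[[0,0,0,0,0,0],[0,0,0,0,0,0],[0,0,0,0,0,0],[0,0,0,0,0,0],[0,0,0,0,0,0],[0,0,0,0,0,0]]]' 10 50
```

```text
t: 26.1
eef_pos: [0.7244, -0.1161, 0.2896]
ee_rot: [-3.142, -0.0, -3.082]
force: [0.1, 0.7, 0.3]
width: 0.0599
t: 26.85
eef_pos: [0.7245, -0.1171, 0.2897]
ee_rot: [-3.141, 0.0, -3.084]
force: [-0.2, -1.6, 1.5]
width: 0.0221
```

```bash
python3 -m inch '[[[0,0,0.1,0,0,0],[0,0,0.2,0,0,0],[0,0,0.25,0,0,0],[-0.15,0,0.25,0,0,-0.01],[-0.35,0,0.25,0,0,-0.02],[-0.55,0,0.25,0,0,-0.03],[-0.7,0,0.25,0,0,-0.0357],[-0.8,0,0.25,0,0,-0.0357]]]'; python3 -m inch '[[[-0.1,0,0,0,0,0],[-0.25,-0.03,0,0,0,0],[-0.4,-0.05,0,0,0,0],[-0.5,-0.07,0,0,0,0],[-0.6,-0.075,0,0,0,0],[-0.6,-0.075,0,0,0,0]]]';python3 - <<'E'
from h import *
st=arm.get_state();print(st['eef_pos'],st['ee_rot'],st['moment'])
for n in("top","scene"):
    im=arm.grab_frame(n); cv2.imwrite(f"pics/p5{n}.png",cv2.resize(im[140:300,190:410],None,fx=3.5,fy=3.5,interpolation=cv2.INTER_CUBIC))
E
```

```text
t: 27.85
eef_pos: [0.5628, -0.1168, 0.3399]
ee_rot: [3.141, 0.0, 3.087]
force: [0.5, -0.5, -2.6]
width: 0.0218
t: 28.6
eef_pos: [0.4432, -0.132, 0.3397]
ee_rot: [3.141, 0.0, 3.087]
force: [0.2, 0.1, -1.9]
width: 0.022
[ 0.44316147 -0.13196903  0.33971812] [3.14124811e+00 3.70845238e-04 3.08714463e+00] [-0.03099648 -0.07744588  0.08291951]
```

View pics/p5scene.png

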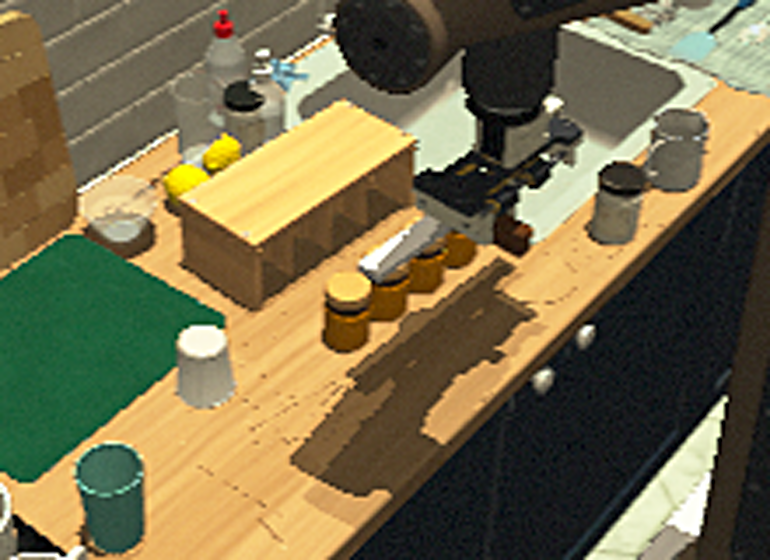

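View pics/p5top.png

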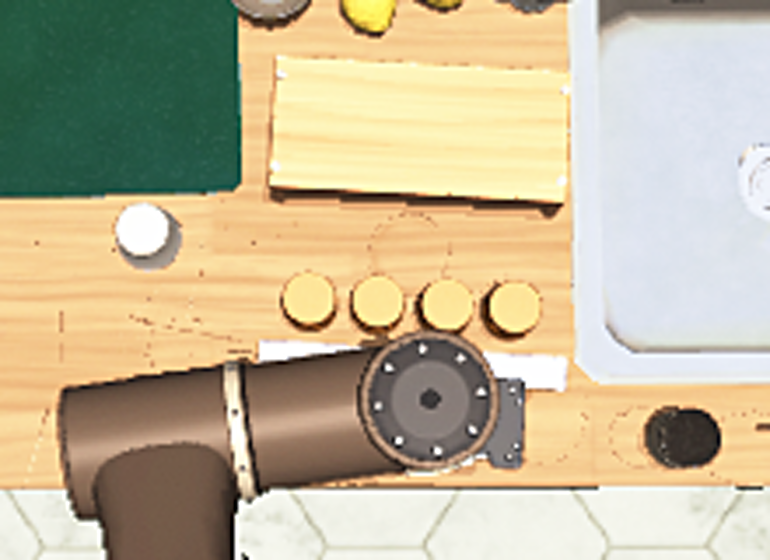

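```bash
python3 - <<'E'
from h import *
rk={}
for n in("top","scene"):
    acc=[]
    for i in range(3):
        arm.grab_frame(n); d=arm.regions_of("rack",n)[0]; acc.append(d["region"])
    rk[n]=np.mean(acc,0)>.5
    print(n,"rack",fit(RACK,(.67,-.143,-.05),{n:rk[n]}))
print("rack",fit(RACK,(.67,-.143,-.05),rk))
arm.grab_frame("top")
for d in arm.regions_of("straightedge","top"): print(d["score"],d["box"])
jars(1)
E
```

```text
top rack (array([ 0.66968169, -0.14142462, -0.0616282 ]), np.float64(0.11647345942647955))
scene rack (array([ 0.66289551, -0.14179912, -0.04717527]), np.float64(0.19104442515013384))
rack (array([ 0.66765002, -0.1417053 , -0.06245793]), np.float64(0.31963729337433344))
0.75 [264.9, 237.6, 351.7, 250.6]
jar [ 0.5683 -0.0372] err 0.336 views 2 n 1
jar [ 0.5608 -0.2379] err 0.093 views 1 n 1
jar [ 0.5578 -0.1697] err 1.901 views 2 n 1
jar [ 0.5634 -0.1043] err 1.315 views 2 n 1
```

```bash
python3 -m inch '[[[0,0,-0.15,0,0,0],[0,0,-0.3,0,0,0],[0,0,-0.45,0,0,0],[0,0,-0.6,0,0,0],[0,0,-0.68,0,0,0],[0,0,-0.72,0,0,0],[0,0,-0.72,0,0,0]]]'; python3 - <<'E'
from h import *
st=arm.get_state();print(st['eef_pos'],st['ee_rot'],st['moment'])
for n in("top","scene"):
    im=arm.grab_frame(n); cv2.imwrite(f"pics/p6{n}.png",cv2.resize(im[140:300,190:410],None,fx=3.5,fy=3.5,interpolation=cv2.INTER_CUBIC))
E
```

```text
t: 30.78
eef_pos: [0.4445, -0.1319, 0.1953]
ee_rot: [-3.141, -0.001, 3.088]
force: [-0.7, -0.5, -2.3]
width: 0.0217
[ 0.44452057 -0.13190257  0.19525332] [-3.14137310e+00 -6.32887007e-04  3.08758009e+00] [-0.00950816  0.1066076  -0.00146269]
```

View pics/p6scene.png

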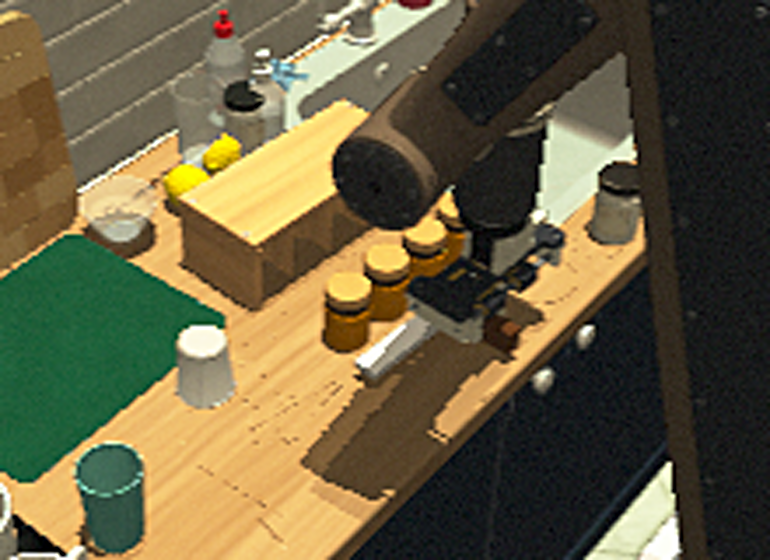

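View pics/p6top.png

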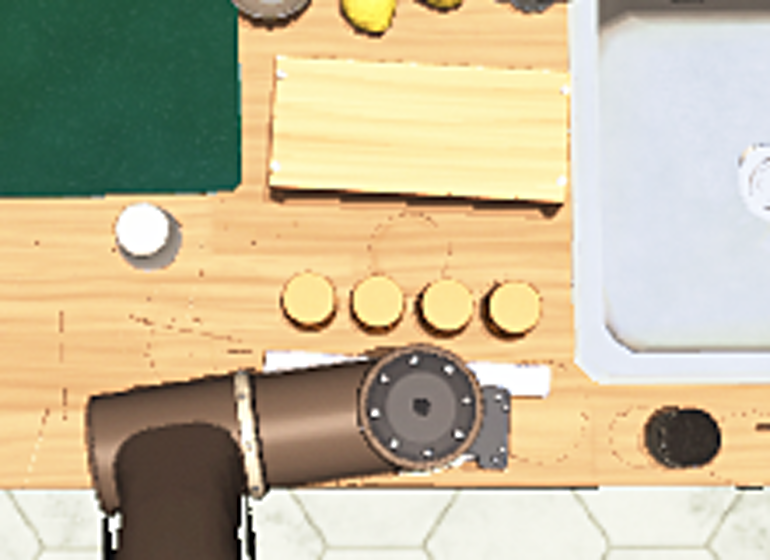

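The straightedge is held just above the worktop, with all four jars ahead of the blade. Pushing slowly along the rack's depth direction.

```bash
python3 -m inch '[[[0.05,-0.003,0,0,0,0],[0.1,-0.005,0,0,0,0],[0.15,-0.008,0,0,0,0],[0.2,-0.011,0,0,0,0],[0.24,-0.013,0,0,0,0],[0.28,-0.015,0,0,0,0],[0.32,-0.017,0,0,0,0],[0.35,-0.019,0,0,0,0]]]'; python3 -m inch '[[[0.03,-0.002,0,0,0,0],[0.06,-0.004,0,0,0,0],[0.09,-0.005,0,0,0,0],[0.12,-0.006,0,0,0,0],[0.15,-0.008,0,0,0,0],[0.18,-0.01,0,0,0,0],[0.18,-0.01,0,0,0,0]]]';python3 - <<'E'
from h import *
st=arm.get_state();print(st['eef_pos'],st['ee_rot'],st['force'],st['moment'])
for n in("top","scene"):
    im=arm.grab_frame(n); cv2.imwrite(f"pics/p7{n}.png",cv2.resize(im[140:300,190:410],None,fx=3.5,fy=3.5,interpolation=cv2.INTER_CUBIC))
E
```

```text
t: 31.88
eef_pos: [0.5126, -0.1361, 0.1945]
ee_rot: [-3.141, -0.007, 3.086]
force: [-9.7, 0.3, 3.3]
width: 0.0218
t: 32.75
eef_pos: [0.5493, -0.1381, 0.1945]
ee_rot: [-3.141, -0.005, 3.086]
force: [-4.3, -0.2, -1.1]
width: 0.0216
[ 0.5493139  -0.13807481  0.19445017] [-3.1412634  -0.00492449  3.08640339] [-4.34179598 -0.17478709 -1.06099668] [-0.32755586  1.84996946 -0.06370375]
```

View pics/p7scene.png

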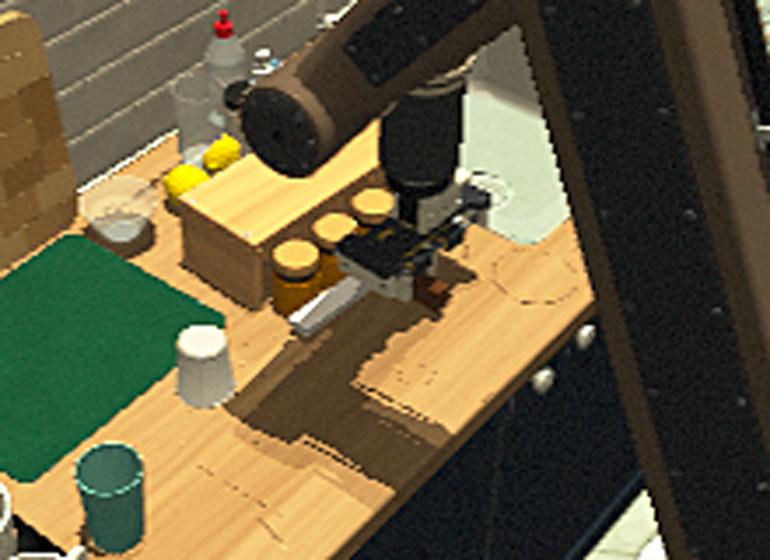

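View pics/p7top.png

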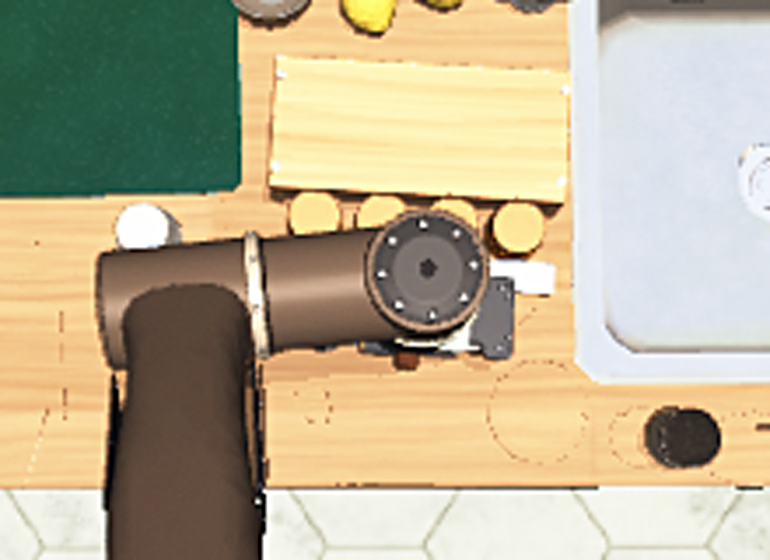

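```bash
python3 -m inch '[[[0.03,-0.002,0,0,0,0],[0.06,-0.003,0,0,0,0],[0.09,-0.005,0,0,0,0],[0.12,-0.006,0,0,0,0],[0.15,-0.008,0,0,0,0],[0.18,-0.01,0,0,0,0],[0.2,-0.011,0,0,0,0],[0.2,-0.011,0,0,0,0]]]'; python3 - <<'E'
from h import *
st=arm.get_state();print(st['eef_pos'],st['ee_rot'],st['force'],st['moment'])
for n in("top","scene"):
    im=arm.grab_frame(n); cv2.imwrite(f"pics/p8{n}.png",cv2.resize(im[150:260,240:370],None,fx=5.5,fy=5.4,interpolation=cv2.INTER_CUBIC))
E
```

```text
t: 33.85
eef_pos: [0.5892, -0.1402, 0.1944]
ee_rot: [-3.141, -0.005, 3.086]
force: [-5.7, -1.1, -1.8]
width: 0.0217
[ 0.5892271  -0.1402079   0.19438208] [-3.14135312 -0.00499713  3.08641628] [-5.72972515 -1.12219316 -1.83577427] [-0.18417422  2.14239186 -0.08061225]
```

View pics/p8scene.png

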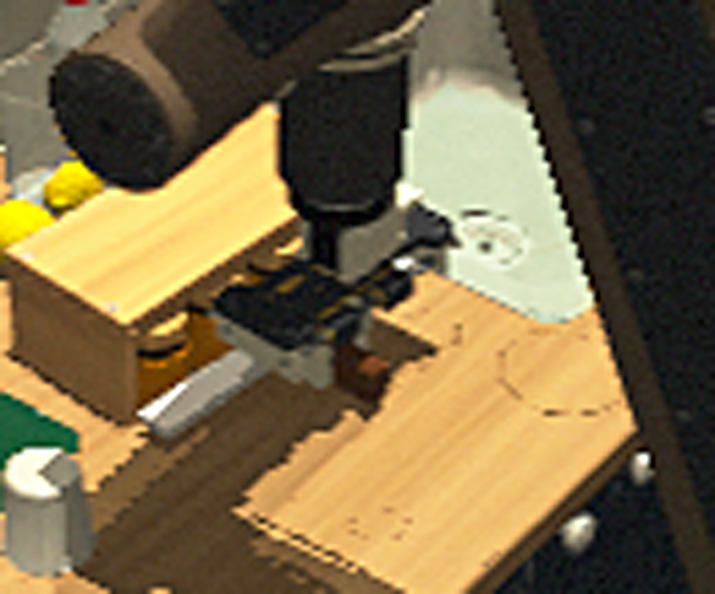

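View pics/p8top.png

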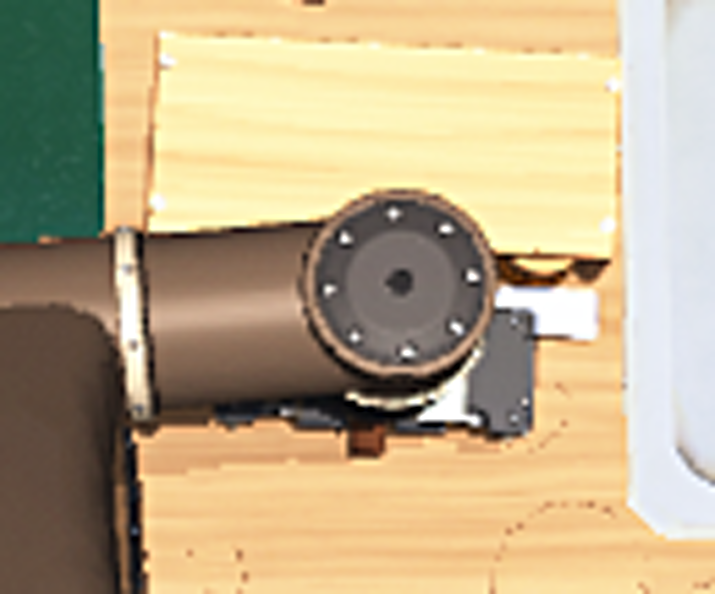

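The jars are entering the bays. The blade (±142 mm) overlaps the side panels' front faces, so it will meet a hard stop at flush. I'll creep forward and watch the force.

```bash
python3 -m inch '[[[0.01,-0.001,0,0,0,0],[0.02,-0.001,0,0,0,0],[0.025,-0.0015,0,0,0,0],[0.025,-0.0015,0,0,0,0]]]';  python3 -m inch '[[[0.01,-0.001,0,0,0,0],[0.015,-0.001,0,0,0,0],[0.015,-0.001,0,0,0,0]]]'
```

```text
t: 34.45
eef_pos: [0.5937, -0.1405, 0.1944]
ee_rot: [-3.141, -0.006, 3.086]
force: [-8.3, 0.5, 2.4]
width: 0.0219
t: 34.83
eef_pos: [0.5967, -0.1407, 0.1944]
ee_rot: [-3.141, -0.006, 3.086]
force: [-8.4, -0.4, 0.9]
width: 0.0218
```

```bash
python3 -m inch '[[[0.005,0,0,0,0,0],[0.01,-0.001,0,0,0,0],[0.01,-0.001,0,0,0,0]]]';  python3 -m inch '[[[0.005,0,0,0,0,0],[0.01,-0.001,0,0,0,0],[0.01,-0.001,0,0,0,0]]]';python3 - <<'E'
from h import *
st=arm.get_state();print(st['eef_pos'],st['ee_rot'],st['force'],st['moment'])
for n in("top","scene"):
    im=arm.grab_frame(n); cv2.imwrite(f"pics/p9{n}.png",cv2.resize(im[150:260,240:370],None,fx=5.5,fy=5.4,interpolation=cv2.INTER_CUBIC))
E
```

```text
t: 35.2
eef_pos: [0.5987, -0.1409, 0.1944]
ee_rot: [-3.141, -0.006, 3.086]
force: [-7.8, 0.7, 1.2]
width: 0.0216
t: 35.58
eef_pos: [0.5995, -0.1411, 0.1942]
ee_rot: [-3.141, -0.009, 3.086]
force: [-12.7, 1.5, 4.7]
width: 0.0219
[ 0.59949716 -0.14111599  0.19415027] [-3.1413075  -0.00889315  3.0862371 ] [-12.66568851   1.4952998    4.73747313] [0.53088224 4.36556794 0.07561946]
```

View pics/p9scene.png

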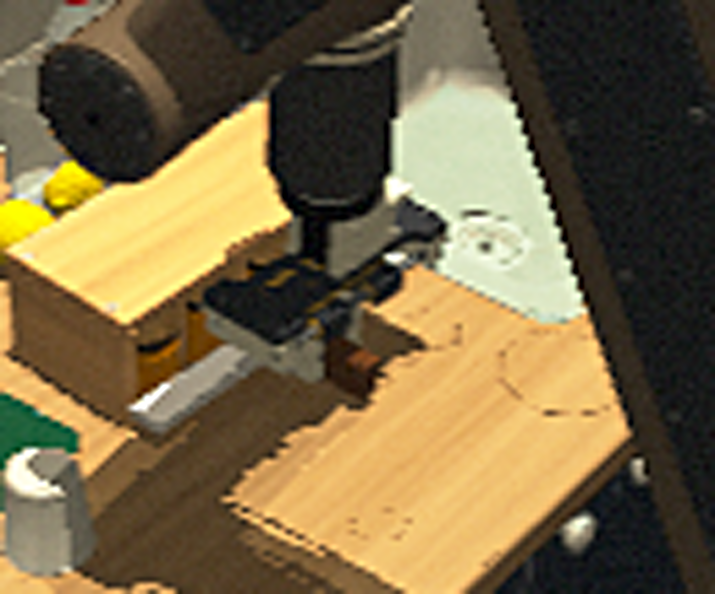

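View pics/p9top.png

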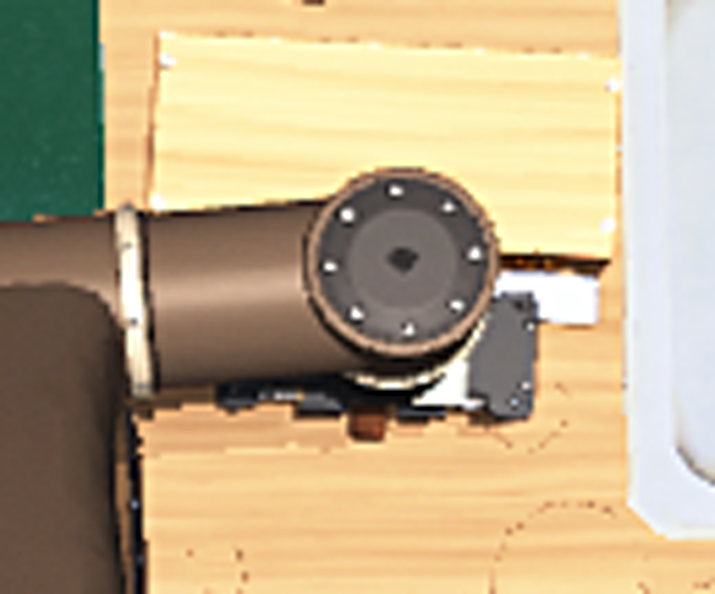

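Force is rising at x=0.5995, which matches the predicted flush position. I'll add one small press and hold.

```bash
python3 -m inch '[[[0.005,0,0,0,0,0],[0.01,-0.001,0,0,0,0],[0.01,-0.001,0,0,0,0],[0.01,-0.001,0,0,0,0]]]'; python3 - <<'E'
from station import arm
s=arm.get_state(); print(s['force'],s['moment'],s['ee_rot'])
E
```

```text
t: 36.17
eef_pos: [0.6001, -0.1413, 0.1938]
ee_rot: [-3.141, -0.012, 3.086]
force: [-18.0, 2.5, 7.1]
width: 0.0219
[-17.99933888   2.52972897   7.09977061] [1.0358987  6.04394875 0.10186281] [-3.14139627 -0.01220569  3.08583311]
```

```bash
python3 -m inch '[[[-0.01,0.001,0,0,0,0],[-0.01,0.001,0,0,0,0],[-0.01,0.001,0,0,0,0],[-0.01,0.001,0,0,0,0]]]'; python3 -m inch '[[[-0.05,0.003,0,0,0,0],[-0.15,0.008,0,0,0,0],[-0.3,0.016,0.1,0,0,0],[-0.45,0.024,0.3,0,0,0],[-0.55,0.03,0.5,0,0,0],[-0.55,0.03,0.75,0,0,0],[-0.55,0.03,0.75,0,0,0]]]';python3 - <<'E'
from h import *
st=arm.get_state();print(st['eef_pos'],st['ee_rot'],st['force'],st['moment'])
for n in("top","scene"):
    im=arm.grab_frame(n); cv2.imwrite(f"pics/p10{n}.png",cv2.resize(im[140:300,220:400],None,fx=4.2,fy=3.7,interpolation=cv2.INTER_CUBIC))
jars(2)
E
```

```text
t: 36.67
eef_pos: [0.5995, -0.1412, 0.1937]
ee_rot: [-3.141, -0.009, 3.086]
force: [-11.0, -0.9, -0.2]
width: 0.0217
t: 37.55
eef_pos: [0.4939, -0.1348, 0.3502]
ee_rot: [3.141, 0.01, 3.088]
force: [0.4, -0.8, -3.3]
width: 0.0216
[ 0.49388775 -0.13479105  0.35024514] [3.14099104 0.01043603 3.08836368] [ 0.3517787  -0.76463316 -3.30018662] [-0.00721845  0.00718698 -0.02231039]
jar [ 0.3456 -0.0029] err 1.0 views 1 n 1
jar [ 0.6917 -0.1143] err 0.938 views -1 n 2
jar [ 0.6889 -0.0548] err 1.171 views -1 n 1
```

View pics/p10scene.png

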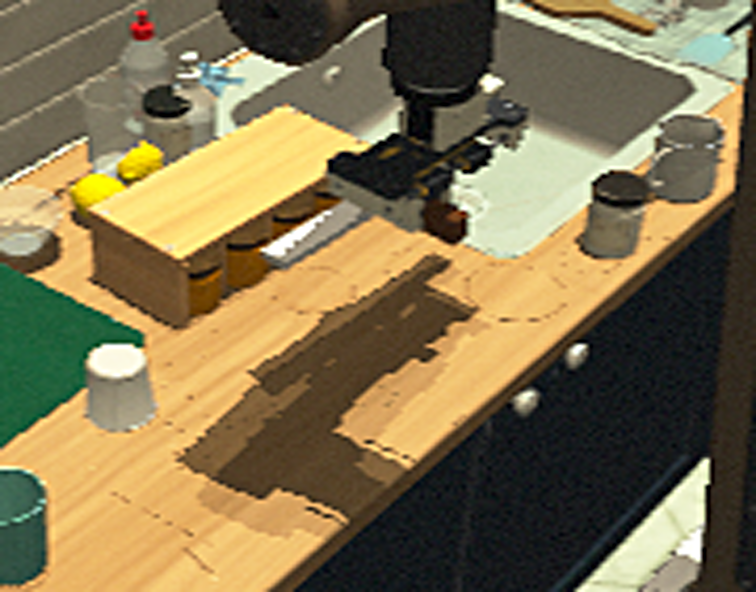

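View pics/p10top.png

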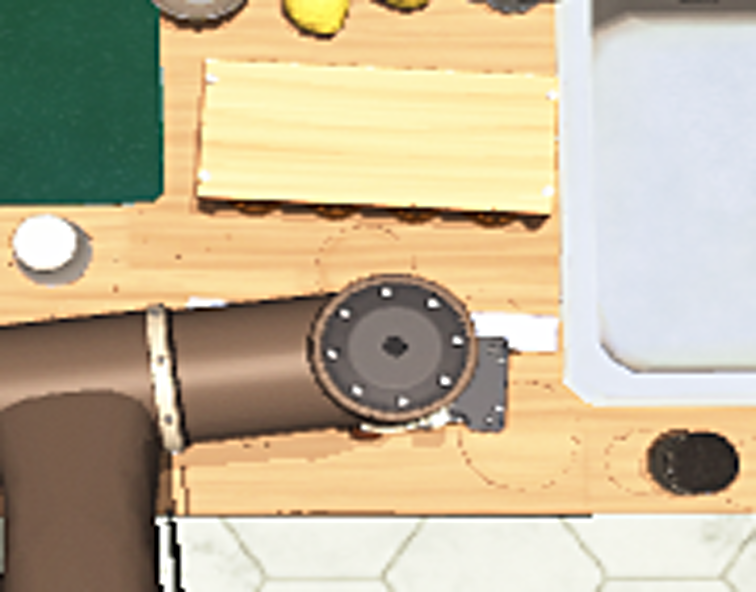

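Seen from above, all four jar feet show by the same amount, (255–495, 210–218), under the rack's front edge, so the row looks flush. Now I'll return the straightedge to the rack top.

```bash
python3 -m inch '[[[0.1,0,0,0,0,0],[0.25,-0.01,0,0,0,0],[0.4,-0.02,0,0,0,0],[0.55,-0.03,0,0,0,0],[0.7,-0.04,0,0,0,0],[0.8,-0.04,0,0,0,0],[0.8,-0.04,0,0,0,0]]]'; python3 -m inch '[[[0.1,0,0,0,0,0],[0.25,-0.01,0,0,0,0],[0.335,-0.01,0,0,0,0],[0.335,-0.01,-0.1,0,0,0],[0.335,-0.01,-0.2,0,0,0],[0.335,-0.01,-0.26,0,0,0],[0.335,-0.01,-0.26,0,0,0]]]';python3 - <<'E'
from h import *
st=arm.get_state();print(st['eef_pos'],st['ee_rot'],st['force'],st['moment'])
for n in("top","scene"):
    im=arm.grab_frame(n); cv2.imwrite(f"pics/p11{n}.png",cv2.resize(im[120:280,220:400],None,fx=4.2,fy=3.7,interpolation=cv2.INTER_CUBIC))
E
```

```text
t: 39.52
eef_pos: [0.6535, -0.1428, 0.3444]
ee_rot: [-3.141, -0.001, 3.087]
force: [0.3, -0.3, -3.1]
width: 0.0218
t: 40.4
eef_pos: [0.7189, -0.1448, 0.2925]
ee_rot: [-3.141, -0.002, 3.087]
force: [1.1, -0.3, -2.1]
width: 0.0216
[ 0.71891398 -0.14476916  0.29245246] [-3.14145482e+00 -2.00952209e-03  3.08742882e+00] [ 1.08527074 -0.28406902 -2.11426247] [-0.06027789  0.05580944 -0.00732784]
```

View pics/p11scene.png

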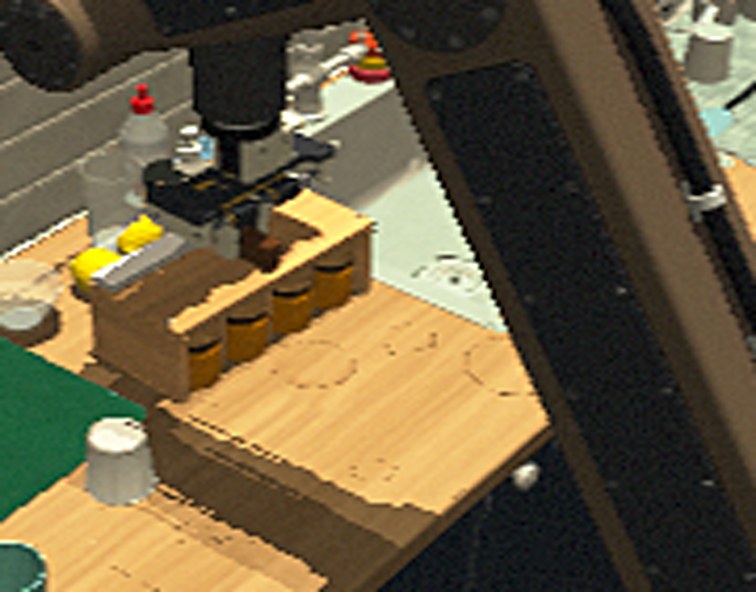

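View pics/p11top.png

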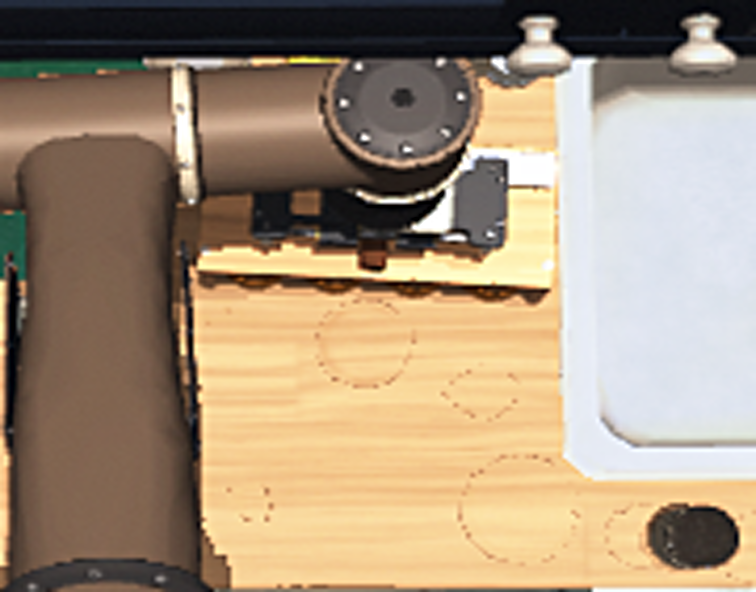

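The four jars stand in line in the bays, and the straightedge is over the rack top. Lowering the last few millimetres before releasing.

```bash
python3 -m inch '[[[0,0,-0.005,0,0,0],[0,0,-0.01,0,0,0],[0,0,-0.014,0,0,0],[0,0,-0.014,0,0,0]]]'
```

```text
t: 41.0
eef_pos: [0.7194, -0.1448, 0.2906]
ee_rot: [3.142, -0.0, 3.087]
force: [0.3, -0.3, -2.8]
width: 0.0219
```

```bash
python3 -m inch '[[[0,0,-0.005,0,0,0],[0,0,-0.008,0,0,0],[0,0,-0.008,0,0,0]]]'; python3 -m inch '[[[0,0,0,0,0,0],[0,0,0,0,0,0],[0,0,0,0,0,0],[0,0,0,0,0,0]]]' 50;  python3 -m inch '[[[0,0,0.1,0,0,0],[0,0,0.25,0,0,0],[0,0,0.4,0,0,0],[-0.15,0.2,0.45,0,0,0],[-0.3,0.5,0.45,0,0,0],[-0.5,0.8,0.45,0,0,0],[-0.6,1,0.45,0,0,0],[-0.6,1,0.45,0,0,0]]]'; python3 -m inch '[[[-0.2,0.3,0,0,0,0],[-0.4,0.6,0,0,0,0],[-0.4,0.7,0,0,0,0],[-0.4,0.7,0,0,0,0]]]'
```

```text
t: 41.38
eef_pos: [0.7194, -0.1448, 0.2897]
ee_rot: [-3.141, 0.001, 3.088]
force: [-0.7, 0.9, 3.4]
width: 0.0217
t: 41.88
eef_pos: [0.7195, -0.1448, 0.2889]
ee_rot: [3.142, -0.0, 3.087]
force: [-0.5, 0.4, -0.7]
width: 0.0492
t: 42.88
eef_pos: [0.598, 0.0582, 0.3815]
ee_rot: [3.14, 0.003, 3.092]
force: [0.7, -0.4, 0.8]
width: 0.0503
t: 43.38
eef_pos: [0.5192, 0.1969, 0.3806]
ee_rot: [3.14, 0.002, 3.09]
force: [0.5, -0.6, 0.2]
width: 0.05
```

```bash
python3 - <<'E'
from h import *
st=arm.get_state();print(st['t'],st['eef_pos'],st['ee_rot'])
se={};rk={}
for n in("top","scene"):
    im=arm.grab_frame(n); cv2.imwrite(f"pics/p12{n}.png",cv2.resize(im[140:280,220:400],None,fx=4.2,fy=4.2,interpolation=cv2.INTER_CUBIC))
    cv2.imwrite(f"pics/p12{n}_full.png",im)
    L=arm.regions_of("straightedge",n); print(n,[(round(d['score'],2),d['box']) for d in L[:2]])
    se[n]=L[0]["region"]
    print(fit(EDGE,(.72,-.145,-.05),{n:se[n]},z=.107))
jars(2)
E
```

```text
43.375 [0.51924534 0.1969407  0.38055158] [3.14027431e+00 1.86167129e-03 3.09038475e+00]
top [(0.7, [268.2, 156.7, 352.0, 192.0]), (0.4, [118.2, 193.1, 154.0, 221.9])]
(array([ 0.7198315 , -0.14187552, -0.06275166]), np.float64(0.1291661279896574))
scene []Traceback (most recent call last):
  File "<stdin>", line 8, in <module>
IndexError: list index out of range
```

View pics/p12scene.png

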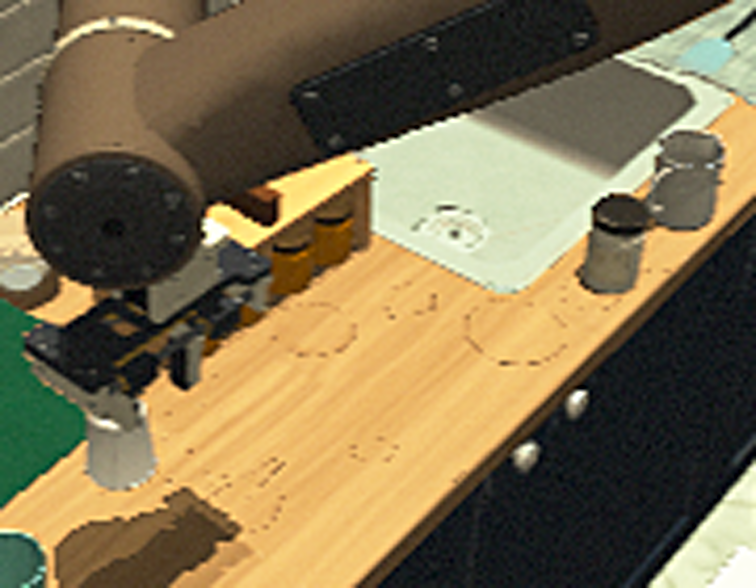

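View pics/p12top.png

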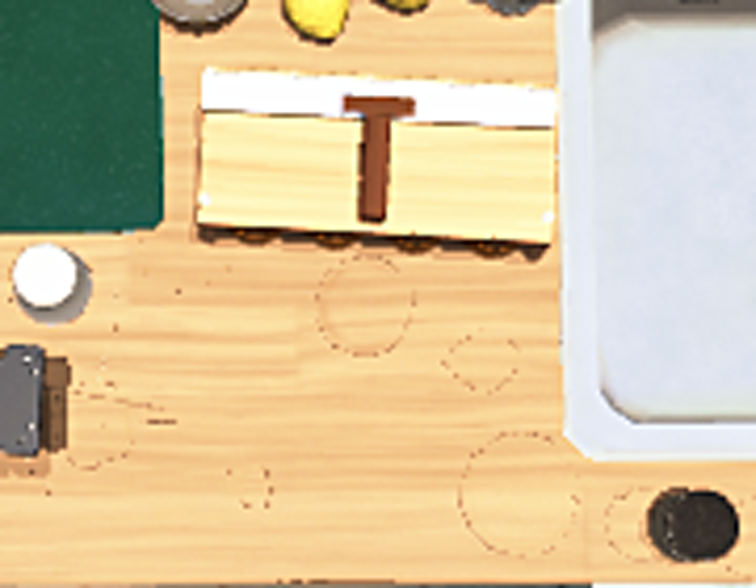

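The straightedge lies flat and parallel on the rack. I'll move the arm clear to check the jars with the scene camera.

```bash
python3 -m inch '[[[0,-0.3,0,0,0,0],[0,-0.6,0,0,0,0],[0,-0.9,0,0,0,0],[0,-1,0,0,0,0],[0,-1,0,0,0,0]]]';python3 -m inch '[[[0,-0.3,0,0,0,0],[0,-0.6,0,0,0,0],[0,-0.9,0,0,0,0],[0,-1,0,0,0,0],[0,-1,0,0,0,0]]]';python3 -m inch '[[[-0.1,-0.3,0,0,0,0],[-0.2,-0.6,0,0,0,0],[-0.4,-0.9,0,0,0,0],[-0.5,-1,0,0,0,0],[-0.5,-1,0,0,0,0]]]';python3 -m inch '[[[-0.2,-0.2,0,0,0,0],[-0.4,-0.4,0,0,0,0],[-0.6,-0.6,0,0,0,0],[-0.7,-0.7,0,0,0,0],[-0.7,-0.7,0,0,0,0]]]'
python3 - <<'E'
from h import *
k=5
for n in("top","scene"):
    im=arm.grab_frame(n); cv2.imwrite(f"pics/p13{n}_full.png",im)
    L=arm.regions_of("straightedge",n)
    if L: print(n,L[0]['score'],fit(EDGE,(.72,-.145,-.05),{n:L[0]["region"]},z=.107))
    a=(255,150,365,230) if n=="top" else (230,155,340,245)
    big=cv2.resize(im,None,fx=k,fy=k,interpolation=cv2.INTER_CUBIC)
    sh=np.zeros(2)
    r=(.669,-.142,-.055)
    for y in(.099,.033,-.033,-.099):
        c,s=np.cos(r[2]),np.sin(r[2]); x0=r[0]+.0275*c-y*s; y0=r[1]+.0275*s+y*c
        q=proj(n,place(cyl(.0275,.0001,0),x0,y0,0,0)[0][:32]); cv2.polylines(big,[((q+.5)*k).astype(np.int32)],True,(255,0,255),1)
    q=proj(n,place([box(0,0,-.144,.144,0,0)],*r,0)[0]); cv2.polylines(big,[((q[[0,2]]+.5)*k).astype(np.int32)],False,(0,255,0),1)
    cv2.imwrite(f"pics/p13{n}.png",big[a[1]*k:a[3]*k,a[0]*k:a[2]*k])
for t in("tumbler_steel","beaker","white_mug","lidded_jar","mug_left","jug"):
    L=arm.regions_of(t,"top")
    if L: print(t,round(L[0]["score"],2),L[0]["box"])
E
```

```text
t: 44.2
eef_pos: [0.5194, -0.0073, 0.3792]
ee_rot: [-3.141, 0.0, 3.083]
force: [-0.0, -0.2, 0.2]
width: 0.05
t: 44.82
eef_pos: [0.5194, -0.2061, 0.3787]
ee_rot: [-3.142, -0.001, 3.085]
force: [0.2, 0.0, -0.1]
width: 0.0501
t: 45.45
eef_pos: [0.4183, -0.4056, 0.3789]
ee_rot: [3.141, -0.0, 3.085]
force: [0.1, 0.6, 0.3]
width: 0.0501
t: 46.08
eef_pos: [0.2794, -0.5451, 0.3788]
ee_rot: [3.141, -0.0, 3.086]
force: [0.2, -0.2, -0.0]
width: 0.0501
top 0.97 (array([ 0.71945998, -0.14133593, -0.06001426]), np.float64(0.08004194191045402))
scene 0.92 (array([ 0.71194572, -0.14269867, -0.05343357]), np.float64(0.24909123466738292))
tumbler_steel 0.76 [224.2, 197.7, 241.5, 217.2]
beaker 0.62 [159.8, 215.4, 181.4, 238.7]
white_mug 0.74 [115.1, 192.9, 155.5, 221.9]
lidded_jar 0.5 [370.4, 253.9, 395.6, 275.2]
```

View pics/p13scene.png

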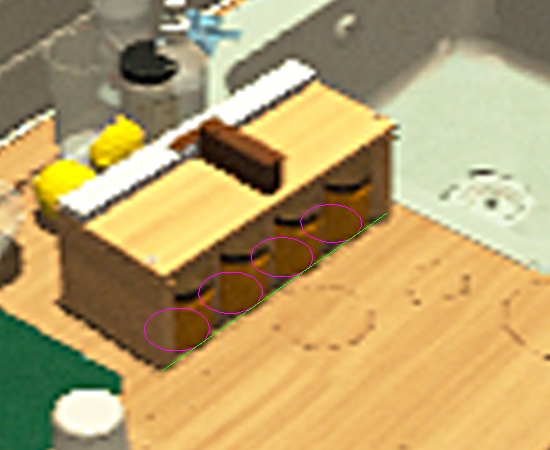

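View pics/p13top.png

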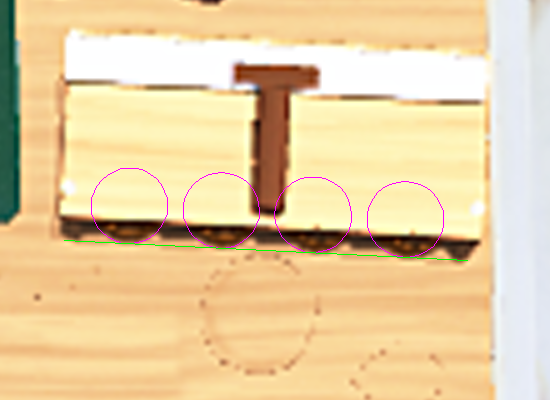

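Both views show the jars' feet on the predicted flush circles, and the straightedge fits at x'≈+0.12 m with its yaw parallel to the rack. The bystanders that could be re-checked haven't moved. Handing in.

```bash
python3 - <<'E'
from station import arm
print(arm.job_done(), arm.get_state()["t"])
E
```

```text
the job is handed in; nothing more can be done
the job is handed in; nothing more can be done
```

I handed the job in at about 47 s of the 210 s. No verdict came back, so the results below rest on my own checks.

**What I did:** I stood the four amber jars in front of bays 1 to 4. Holding the straightedge by its stem, I pushed the row in until the force rose to 18 N at the predicted flush position. I took that as the blade meeting the rack's side panels. I eased back 2 mm and held it there for 0.5 s, then laid the straightedge flat on the rack top, blade to the rear, and moved the arm clear.

**Last checks:**
- **Jars:** in both cameras the four jars stand upright, and their feet sit on the predicted flush circles.
- **Straightedge:** it lies parallel to the rack with its front edge about 120 mm behind the rack front and its grip close to the middle.
- **Bystanders:** the tumbler, beaker, white mug and lidded jar were where they started. The last detection did not return the left mug or the jug. I moved nothing near the left mug. The jug still looked undisturbed beside the lidded jar in the scene view after the straightedge was laid down.

**What disagreed or failed:**
- The scene camera read positions 4 to 8 mm nearer the robot than the top camera, so I relied mostly on the top camera and the push contact.
- The networks could not measure the jars individually once they were in the rack, so those final positions are checked only by overlay.
- One jar touched down with a brief 34 N wrist force while being placed, with no visible effect.

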